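# Index the vial carousel and load the next pocket

## Task

Push the vial carousel round by its orange post, counter-clockwise seen from above, until its pawl drops into the next detent, not on to the one after; then turn it back clockwise through the pawl's play and lean it against the lock with a firm but gentle push (about 12 N on the post) to seat it, without forcing the lock, and leave it seated. Then stand the blue-capped vial fully home in the empty pocket that has come to the red load mark. Leave the stoppered bottle and the beaker beside it alone.

Things in the scene. Friction and masses are not known exactly. Their poses are not given: they have to be found in the camera images.
- index_base: Fixed white round base of the carousel, 266 mm across, 12 mm thick. Origin: on the carousel's vertical turning axis, at bench level. Its own -x axis points along the red arrow, the load mark on its near edge. Place and yaw vary. At its +x side a grey bracket (up to 49 mm high) carries a green sliding block with the brass pawl and the black sprung lock block that stops it.
- post_top (a point): Centre of the top of the orange push post: upright, 14 mm diameter, fixed on the carousel deck 82 mm from the axis; push it. Heights above the bench: top 100 mm, deck 40 mm, the post's steel collar (22 mm wide) 45 mm. The pockets on both sides of it are empty, their rims at 62 mm.
- pocket_next (a point): Centre of the inner floor of the empty pocket to load (blue cup, bore 28.6 mm, flared rim); it turns with the carousel, 62 mm from the axis, 30 degrees ahead (counter-clockwise) of the post. Floor 43 mm, rim 62 mm above the bench. The next two pockets ahead of it hold fixed black-capped vials (tops 103 mm above the bench).
- carousel (a joint): Turn of the carousel, rad, growing counter-clockwise from above; 1.047 puts pocket_next at the load mark. Starts at 0.17 to 0.50, between two detents. The next detent's pawl drops at 1.00 to 1.20 and its seat lies at 0.90 to 1.19, both differing unmeasured every time; the next follows 1.047 further on. Bearing friction 0.18 N m (2 N at the post); it stays where it is left.
- pawl (a joint): Lift of the brass pawl, m: 0 down in a notch, 0.0045 on the rim. One-way ratchet, six notches: turned counter-clockwise, the pawl (2 N spring) drops at once behind a tooth to 0, then climbs a 10 mm ramp to the rim if turned on. Turned back clockwise, the tooth takes the pawl and its block along easily (1 N) for 1 to 9 mm, another, unmeasured play every time, to the lock block.
- lock (a joint): Give of the black sprung lock block, m, when the carousel is pushed back (clockwise) and the pawl's play is used up: 0 unloaded, 1 mm per 12 N at the pawl (102 mm from the axis). A push at the post of 8 N gives 0.32 mm (needed to seat it), 12 N 0.6 mm, 18 N the overload of 1.0 mm. The reading is too noisy for this; feel the force.
- blue_vial: The loose glass vial with a blue cap, 25 mm diameter, 60 mm tall, 30 g, standing on the bench to the right of the carousel. Origin: centre of its underside; z up along it. The cap is the top 12 mm.
- sample_bottle: Bystander: clear stoppered glass bottle, 59 mm diameter, 140 mm tall, right of the carousel, loose. Origin: centre of its underside. Leave it alone.
- beaker: Bystander: glass beaker, 78 x 72 mm, 92 mm tall, left of the carousel, loose. Origin: centre of its underside. Leave it alone.
There are look-alikes about, which are no part of the job. What is shaped like the blue_vial but brown or turquoise is not meant.

How it is judged (in metres and radians):
On the way, in this order (a step that is already met when the one before it is completed fails the run):
1. the carousel has been turned on until the pawl has dropped into the next detent (value of joint carousel above 0.85 rad and value of joint pawl below 0.002 m).
2. the carousel is leaned back firmly against the pawl, the vial not yet loaded (lock block pressed in by more than 0.32 mm for 0.2 s) (value of joint carousel above 0.85 rad and value of joint pawl below 0.0015 m and value of joint lock above 0.00032 m and horizontal distance between blue_vial and pocket_next above 0.05 m), for 0.2 s.
At the end, for the whole second after the job is handed in: The carousel rests in the next detent (joint carousel 0.85 to 1.28, pawl down to less than 1.5 mm) and the blue-capped vial stands released and at rest in pocket_next: within 4 mm of its centre, its foot within 3 mm of the pocket floor, tilted less than 0.12 rad (value of joint carousel between 0.85 and 1.28 rad and value of joint pawl below 0.0015 m and horizontal distance between blue_vial and pocket_next below 0.004 m and z of blue_vial in the frame of pocket_next between -0.003 and 0.003 m and angle between blue_vial's own z axis and vertical below 0.12 rad and linear speed of blue_vial below 0.01 m/s and contact force between the fingers and blue_vial below 0.1 N); the robot touches nothing.
It fails at once if the lock is overloaded: pressed in by more than 1.0 mm (value of joint lock above 0.001 m).
It fails at once if the carousel is turned on towards the detent after the next (carousel over 1.75) (value of joint carousel above 1.75 rad).
It fails at once if the sample bottle or the beaker is moved more than 3 cm or tipped (distance of any of sample_bottle, beaker from where it was at the start of the episode above 0.03 m or angle between any of sample_bottle, beaker's own z axis and vertical above 0.3 rad).
It also fails if it takes over 61 s, if anything falls off the work surface, if the arm or the gripper's body presses on something with over 40 N, if the wrist force passes 120 N, or if a joint passes its speed limit or range.

## Robot

A 7-joint arm with a two-finger parallel gripper is mounted at the origin on a cart in front of the work surface, level with it; the furniture and walls round the work are solid. World frame = base frame: x ahead of the robot, y to its left, z up, the work surface at z = 0. Lengths are in m, angles in degrees, forces in N, time in s.
With the tool pointing down it reaches from about 0.425 to 0.925 m from the base axis. Payload 6.8 kg.
Tool frame: the origin (TCP) lies midway between the tips of the shut fingers; the grasp point (between the pads) lies hold_point_z behind it (hold_point_z is the distance from the TCP to the grasp point, in m); y points along the fingers, x is the direction in which the jaws open and shut, and the axes are right-handed (so a half turn about y gives the same grasp; the last joint's range is limited). The gripper opens to 85 mm and grips with 20 to 120 N. Pads are 22 mm wide; open, the fingers measure 114 mm over their backs; the gripper's body (76 mm by 85 mm) begins 54 mm behind the grasp point. The pads swing forward as they close: fully open they stand 13 mm farther back than shut.
Start: joints at [58.149, 27.33, 1.283, 89.118, -0.659, 63.558, -4.761], TCP at [0.292, -0.608, 0.231] pointing down, gripper open.
Joint ranges: [-169.35, 169.35], [-19.33, 120.38], [-80.79, 83.38], [13.8, 139.57], [-78.32, 258.32], [9.67, 109.79], [-169.56, 169.56]. Speed limits (degrees/s): [136.94, 136.94, 180, 180, 180, 180, 180].

## Interface

Orientations are given as a 3x3 rotation matrix whose columns are the frame's x, y, z axes.
In Python, from workcell import observe, snapshot, sign_off, hold_point_z gives the robot as it stands. The module is installed in compiled form; this text tells all that it offers.
- The arm moves only by the tool apply_moves, never from a script. Its arguments are lists of equal length, an entry for each row: "translation": the shift along the tool's x, y, z in mm, a list of three; "twist": the turn about the tool's y in rad; "jaw": the gripper's target within -1 to 1 (shut at 1, half-way at 0, fully open at -1). In form: {"translation": [[tx, ty, tz], ...], "twist": [twist, ...], "jaw": [jaw, ...]}. A call has exactly 8 rows; each row shifts and turns the commanded pose from where the row before left it, along the tool's axes as they then stand; what a row does not reach is not made up. A row lasts 1/12 s, in which the tool goes at most 41.7 mm and 7.16 degrees, less where a joint would pass 70% of its speed; a pose out of reach is approached as far as the arm can. A call with a gripper value outside its range is refused whole. The fingers move at their own pace and stop on an object; "grip_force" is the grip in N (left out, the last holds). Time passes only in rows, so rows that do not move let the fingers close, or fill a call up. It gives the time, the measured TCP pose, the force and the opening at its end, in the units of the state.
- observe(): the state, without advancing time (a new reading comes with each control period).
- snapshot(name): name is "side" or "top"; returns a dict with "pixels" (400x640x3 uint8, red, green, blue), "mtx" (3x3 intrinsics, pixels), "world_from_camera" (4x4, takes a point from camera to world coordinates). Camera axes: x right, y down, z forward; pixel columns grow to the right and rows downward; lengths in m; the calibration is good to about 2 mm. A picture is of the moment at which its call begins. There is no depth.
- sign_off(): hands the job in, once; it reports no verdict.
The state is a dict: "time": time; "joints": joint angles; "joint_vel": joint speeds; "effort": joint torques, N m; "tool_pos": TCP position; "tool_rot": TCP orientation; "contact_force": force on the tool from outside, world axes, zero at the start; "torque": the same for the moment, N m; "grip_width": finger opening in m.
Only numpy, scipy, OpenCV 4.12 (cv2) and the standard library are available. Lean on these libraries where they do the work, as an engineer would, in place of code of your own. Each camera call takes 0.05 s, during which the arm holds its last target.

## Working session

There is one attempt and no reset: what is moved stays moved. The work goes in short steps, Python scripts to look and compute and a tool call to move; the robot and the scene stay as the last step left them, time stands still between calls to the robot, and variables do not carry over. Pictures are saved under pics/ and viewed, and the job is handed in when it is done.

Besides the shell and the picture viewer there is one more tool, called after ">>>" in YAML: its name, and indented under it one key for each argument. apply_moves: Moves the arm, as the interface text tells. Its arguments: {"type":"object","properties":{"translation":{"type":"array"},"twist":{"type":"array"},"jaw":{"type":"array"},"grip_force":{"type":"number"}},"required":["translation","twist","jaw"]}

```bash
mkdir -p pics
cat > h.py <<'E'
import numpy as np, cv2
from workcell import observe, snapshot, sign_off, hold_point_z
def snap(n,f):
    s=snapshot(n); cv2.imwrite('pics/'+f+'.png',s['pixels'][:,:,::-1]); np.savez('pics/'+f+'.npz',**s); return s
def ray(s,u,v):
    K=s['mtx'];T=s['world_from_camera']
    d=T[:3,:3]@np.linalg.solve(K,np.array([u,v,1.]));return T[:3,3],d
def onz(s,u,v,z):
    o,d=ray(s,u,v);return o+d*(z-o[2])/d[2]
def proj(s,p):
    T=s['world_from_camera'];c=T[:3,:3].T@(np.asarray(p)-T[:3,3]);q=s['mtx']@c;return q[:2]/q[2]
E
python3 - <<'E'
from h import *
np.set_printoptions(precision=4,suppress=True)
for n in('top','side'):
    s=snap(n,n+'0');print(n,s['mtx'].tolist(),s['world_from_camera'])
print(observe(),hold_point_z() if callable(hold_point_z) else hold_point_z)
E
```

```text
top [[401.4852773803588, 0.0, 317.2243755728492], [0.0, 401.4852773803588, 200.43955256476212], [0.0, 0.0, 1.0]] [[-0.024  -0.9928  0.1174  0.4475]
 [-0.9997  0.0241 -0.0004 -0.0438]
 [-0.0025 -0.1174 -0.9931  1.0429]
 [ 0.      0.      0.      1.    ]]
side [[479.0559529068098, 0.0, 318.7638470833903], [0.0, 479.0559529068098, 199.63612065805262], [0.0, 0.0, 1.0]] [[ 1.     -0.0052  0.0082  0.5514]
 [-0.0097 -0.4515  0.8922 -1.0564]
 [-0.0009 -0.8922 -0.4515  0.5905]
 [ 0.      0.      0.      1.    ]]
{'time': 0.1, 'joints': array([58.1515, 27.3723,  1.2806, 89.1701, -0.6595, 63.559 , -4.7599]), 'joint_vel': array([ 0.0333, -0.0672,  0.012 , -0.1536, -0.0905, -0.1112,  0.0084]), 'effort': array([  0.0054, -59.7759,   1.6143, -28.1951,   0.0129,   0.005 ,
        -0.    ]), 'tool_pos': array([ 0.292 , -0.608 ,  0.2304]), 'tool_rot': array([[ 0.433 , -0.0008,  0.9014],
       [-0.9014,  0.0014,  0.433 ],
       [-0.0016, -1.    , -0.0001]]), 'contact_force': array([ 0.4423,  1.1762, -0.0044]), 'torque': array([ 0.0244,  0.0656, -0.0217]), 'grip_width': 0.08538397876496304} 0.0187
```

View pics/top0.png

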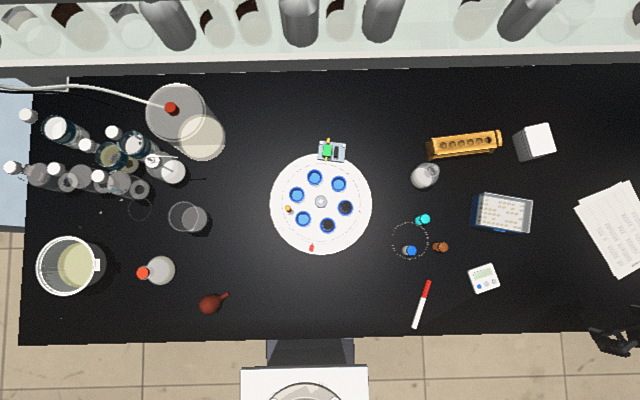

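View pics/side0.png

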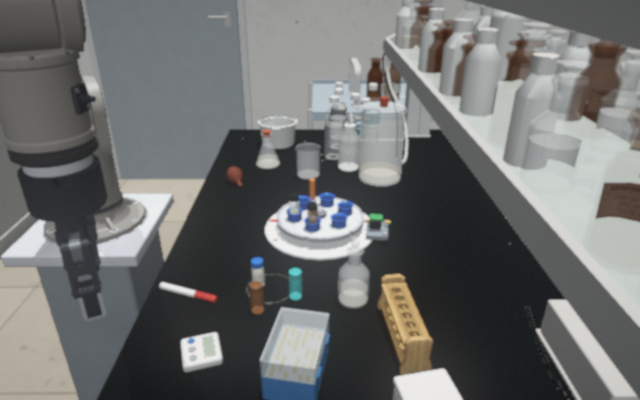

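Run:
```python
from h import *
a=cv2.imread('pics/top0.png')[140:270,250:450];cv2.imwrite('pics/top0z.png',cv2.resize(a,None,fx=4,fy=4,interpolation=2))
a=cv2.imread('pics/side0.png')[170:320,230:410];cv2.imwrite('pics/side0z.png',cv2.resize(a,None,fx=4,fy=4,interpolation=2)[:600,:800])
```

```text
(no output)
```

View pics/top0z.png

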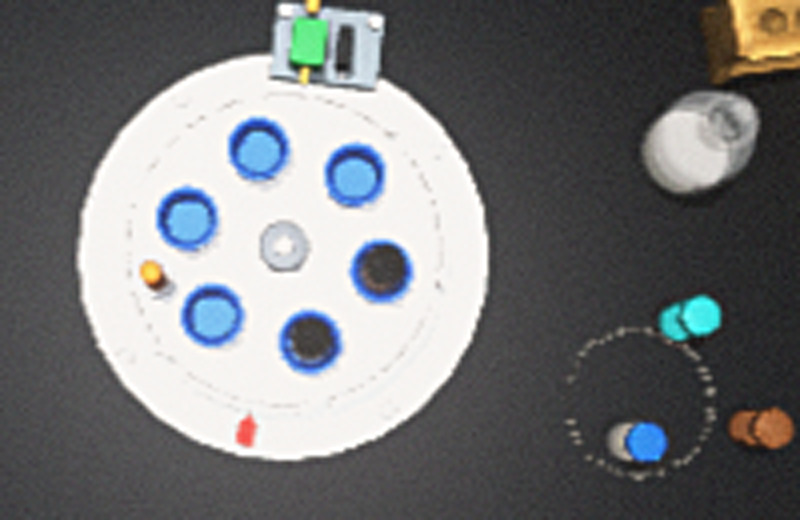

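View pics/side0z.png

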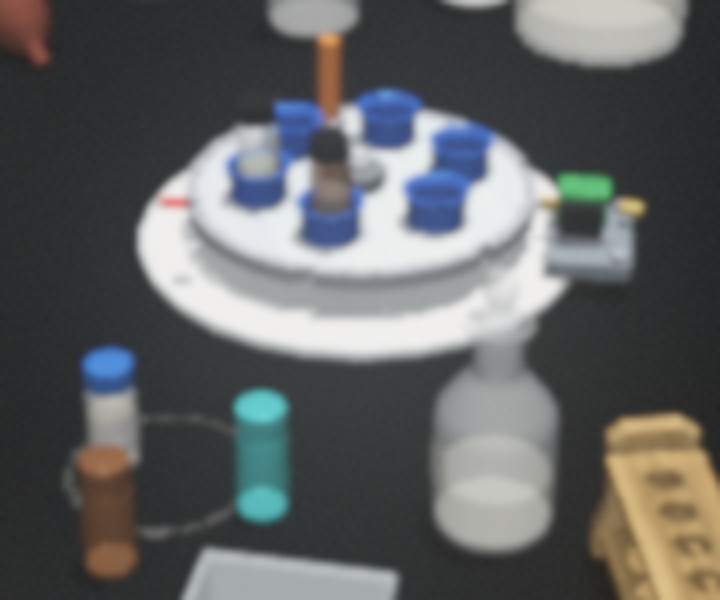

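```bash
cat > m.py <<'E'
from h import *
np.set_printoptions(precision=4,suppress=True)
def cen(m,ws=None):
    n,l,st,c=cv2.connectedComponentsWithStats(m.astype(np.uint8));return [(st[i,4],c[i]) for i in range(1,n) if st[i,4]>=5]
def measure(s):
    im=s['pixels'];hsv=cv2.cvtColor(im,cv2.COLOR_RGB2HSV);H,S,V=[hsv[...,i].astype(int) for i in range(3)]
    box=np.zeros(H.shape,bool);box[140:270,255:450]=1
    r={}
    r['orange']=cen(box&(H>5)&(H<22)&(S>140)&(V>120))
    r['red']=cen(box&((H<6)|(H>174))&(S>120)&(V>120))
    r['blue']=cen(box&(H>95)&(H<120)&(S>130)&(V>60))
    r['white']=cen(box&(V>190)&(S<40))
    return r
E
python3 - <<'E'
from m import *
s=dict(np.load('pics/top0.npz'))
for k,v in measure(s).items(): print(k,[(int(a),c.round(1).tolist()) for a,c in v if a<99999])
im=s['pixels'];g=im[140:262,255:385].min(2)>150
c,_=cv2.findContours(g.astype(np.uint8),cv2.RETR_EXTERNAL,cv2.CHAIN_APPROX_NONE)
c=max(c,key=cv2.contourArea)[:,0]+[255,140]
P=np.array([onz(s,u,v,0.012)[:2] for u,v in cv2.convexHull(c.astype(np.int32))[:,0]])
A=np.c_[2*P,np.ones(len(P))]
for it in range(5):
    x=np.linalg.lstsq(A,(P**2).sum(1),rcond=None)[0];R=np.sqrt(x[2]+x[0]**2+x[1]**2)
    e=np.abs(np.linalg.norm(P-x[:2],axis=1)-R);k=e<max(.003,0*e.max());P=P[k];A=A[k]
print('axis',x[:2],R,len(P))
E
```

```text
orange [(234, [441.5, 148.1]), (11, [287.3, 208.1]), (28, [435.3, 246.1]), (68, [443.0, 246.7])]
red [(22, [311.0, 247.4])]
blue [(161, [314.0, 176.9]), (161, [338.0, 183.2]), (120, [295.8, 194.2]), (59, [344.2, 207.8]), (101, [302.5, 218.0]), (70, [326.7, 225.3]), (83, [411.3, 250.2])]
white [(6809, [320.8, 203.3]), (9, [435.6, 167.3]), (221, [422.4, 176.4])]
axis [ 0.5634 -0.0518] 0.13264577838139233 11
```

Run:
```python
from m import *
s=dict(np.load('pics/top0.npz'));d=dict(np.load('pics/side0.npz'))
ax=onz(s,320.75,201.25,.045);print('hub',ax)
c=np.array([.5634,-.0518])
P=onz(s,288,207.5,.1)[:2]
print('post',P,np.linalg.norm(P-c),np.degrees(np.arctan2(*(P-c)[::-1])))
for u,v in [(314,176.9),(338,183.2),(295.8,194.2),(302.5,218)]:
    q=onz(s,u,v,.06)[:2]-c;print(np.linalg.norm(q),np.degrees(np.arctan2(q[1],q[0])))
r=onz(s,311,247.4,.012)[:2]-c;print('red',r,np.degrees(np.arctan2(r[1],r[0])),np.linalg.norm(r))
v=onz(s,411.5,250.2,.06);print('vial top',v, 'bottle base?')
print(proj(d,v),proj(d,[*P,.1]),proj(d,[.5634,-.0518,.04]))
# side measures: blue cap top centre ~ zoom(108,360)-> 
print('side vial cap top', onz(d,230+108/4,170+362/4,.06))
print('side post top', onz(d,230+330/4,170+40/4,.1))
# bottle foot side zoom (493,515)
print('bottle', onz(d,230+493/4,170+515/4,0.0), onz(s,422.4,178,0))
# side hub
print('hub side',onz(d,230+362/4,170+172/4,.05))
```

```text
hub [ 0.5632 -0.0529  0.045 ]
post [0.5439 0.0252] 0.07945169319106073 104.21733840865272
0.061021825667412315 13.482556244585457
0.06149016988508146 -46.837390585374976
0.06255866366902169 74.11813317537091
0.06150991407921214 133.27377414828268
red [-0.1142  0.0264] 166.98888382545215 0.11719940087150324
vial top [ 0.4365 -0.2701  0.06  ] bottle base?
[256.601  260.2055] [311.6918 179.1578] [319.933  215.3226]
side vial cap top [ 0.4374 -0.2711  0.06  ]
side post top [0.5459 0.0202 0.1   ]
bottle [ 0.6248 -0.3157  0.    ] [ 0.6235 -0.3223  0.    ]
hub side [ 0.5647 -0.0586  0.05  ]
```

```bash
cat > p.py <<'E'
from m import *
def yaw(R): return np.arctan2(R[1,0],R[0,0])
def plan(target,tyaw,n,start=None):
    o=observe(); p=o['tool_pos'].copy(); y=yaw(o['tool_rot'])
    if start is not None: p,y=np.array(start[:3]),start[3]
    target=np.array(target)
    dy=(tyaw-y+np.pi)%(2*np.pi)-np.pi
    tw=np.round(-dy/n,3); T=[]
    for i in range(n):
        d=(target-p)/(n-i); 
        t=np.round([np.cos(y)*d[0]+np.sin(y)*d[1], -d[2], -np.sin(y)*d[0]*-1*-1*-1+ -np.cos(y)*d[1]*-1],3)
        # tool z dir = (-s, c)
        t=[np.cos(y)*d[0]+np.sin(y)*d[1], -d[2], -np.sin(y)*d[0]+np.cos(y)*d[1]]
        t=np.round(np.array(t)*1000,1); T.append(t.tolist())
        p=p+np.array([np.cos(y)*t[0]-np.sin(y)*t[2],np.sin(y)*t[0]+np.cos(y)*t[2],-t[1]])/1000
        y-=tw
    for i in range(0,n,8): print(T[i:i+8],[float(tw)]*len(T[i:i+8]))
    print('end',p,np.degrees(y))
C=np.array([.5634,-.0520])
def st():
    o=observe();q=o['tool_pos'][:2]-C
    print('t',o['time'],'p',o['tool_pos'],'yaw',np.degrees(yaw(o['tool_rot'])),'F',o['contact_force'],'w',o['grip_width'],'polar',np.linalg.norm(q),np.degrees(np.arctan2(q[1],q[0])))
E
python3 - <<'E'
from p import *
a=np.radians(103.5)
plan([*(C+.082*np.array([np.cos(a),np.sin(a)])),.23],np.radians(13.5),24)
E
```

```text
[[-19.3, 0.0, 20.9], [-18.1, 0.0, 22.0], [-16.8, 0.0, 23.0], [-15.5, 0.0, 23.9], [-14.1, 0.0, 24.8], [-12.7, 0.0, 25.5], [-11.2, 0.0, 26.2], [-9.7, 0.0, 26.8]] [-0.057, -0.057, -0.057, -0.057, -0.057, -0.057, -0.057, -0.057]
[[-8.1, 0.0, 27.3], [-6.6, 0.0, 27.7], [-5.0, 0.0, 28.1], [-3.3, 0.0, 28.3], [-1.7, 0.0, 28.5], [-0.1, 0.0, 28.5], [1.5, 0.0, 28.5], [3.1, 0.0, 28.3]] [-0.057, -0.057, -0.057, -0.057, -0.057, -0.057, -0.057, -0.057]
[[4.7, 0.1, 28.1], [6.3, 0.0, 27.8], [7.9, 0.1, 27.4], [9.5, 0.0, 26.9], [11.0, 0.1, 26.3], [12.4, 0.0, 25.6], [13.9, 0.1, 24.9], [15.3, 0.0, 24.0]] [-0.057, -0.057, -0.057, -0.057, -0.057, -0.057, -0.057, -0.057]
end [0.5443 0.0277 0.23  ] 14.037251670379144
```

>>> apply_moves:
  translation:
    - [-19,0,21]
    - [-18,0,22]
    - [-17,0,23]
    - [-15.5,0,24]
    - [-14,0,25]
    - [-12.5,0,25.5]
    - [-11,0,26]
    - [-10,0,27]
  twist: [-0.057,-0.057,-0.057,-0.057,-0.057,-0.057,-0.057,-0.057]
  jaw: [0,0,0,0,0,0,0,0]

```text
time: 0.77
tool_pos: [0.3768, -0.3952, 0.231]
tool_rot: [[0.787, -0.001, 0.617], [-0.617, 0.0, 0.787], [-0.001, -1.0, -0.0]]
contact_force: [0.5, 1.0, 0.6]
grip_width: 0.0427
```

>>> apply_moves:
  translation:
    - [-8,0,27.5]
    - [-6.5,0,27.5]
    - [-5,0,28]
    - [-3.5,0,28.5]
    - [-1.5,0,28.5]
    - [0,0,28.5]
    - [1.5,0,28.5]
    - [3,0,28]
  twist: [-0.057,-0.057,-0.057,-0.057,-0.057,-0.057,-0.057,-0.057]
  jaw: [0,0,0,0,0,0,0,0]

```text
time: 1.43
tool_pos: [0.461, -0.1837, 0.2311]
tool_rot: [[0.978, -0.0, 0.207], [-0.207, 0.0, 0.978], [-0.0, -1.0, -0.0]]
contact_force: [0.8, -0.3, -0.3]
grip_width: 0.0428
```

>>> apply_moves:
  translation:
    - [5,0,28]
    - [6,0,28]
    - [8,0,27.5]
    - [9.5,0,27]
    - [11,0,26]
    - [12.5,0,25.5]
    - [14,0,25]
    - [15,0,24]
  twist: [-0.057,-0.057,-0.057,-0.057,-0.057,-0.057,-0.057,-0.057]
  jaw: [0,0,0,0,0,0,0,0]

```text
time: 2.1
tool_pos: [0.5453, 0.0279, 0.231]
tool_rot: [[0.969, -0.0, -0.245], [0.245, -0.0, 0.969], [-0.001, -1.0, -0.0]]
contact_force: [-0.3, -0.5, -0.3]
grip_width: 0.0427
```

Run:
```python
from p import *
s=snap('side','side1');a=s['pixels'][150:300,230:430,::-1];cv2.imwrite('pics/side1z.png',cv2.resize(a,None,fx=4,fy=4,interpolation=2))
st();print(observe()['joints'])
a=np.radians(103.5);plan([*(C+.082*np.array([np.cos(a),np.sin(a)])),.075],np.radians(13.5),8)
```

```text
t 2.15 p [0.5468 0.0349 0.2315] yaw 14.76975310687358 F [2.5252 5.0407 1.3246] w 0.04257292008743721 polar 0.08842694043978339 100.81233694703444
[ 15.6981  18.1997 -31.3676 105.0328  10.6114  59.5578  -5.0048]
[[-0.5, 19.6, -0.8], [-0.5, 19.6, -0.8], [-0.5, 19.6, -0.8], [-0.5, 19.5, -0.8], [-0.6, 19.6, -0.8], [-0.5, 19.5, -0.8], [-0.6, 19.6, -0.7], [-0.5, 19.5, -0.8]] [0.003, 0.003, 0.003, 0.003, 0.003, 0.003, 0.003, 0.003]
end [0.5443 0.0277 0.075 ] 13.394654398559604
```

View pics/side1z.png

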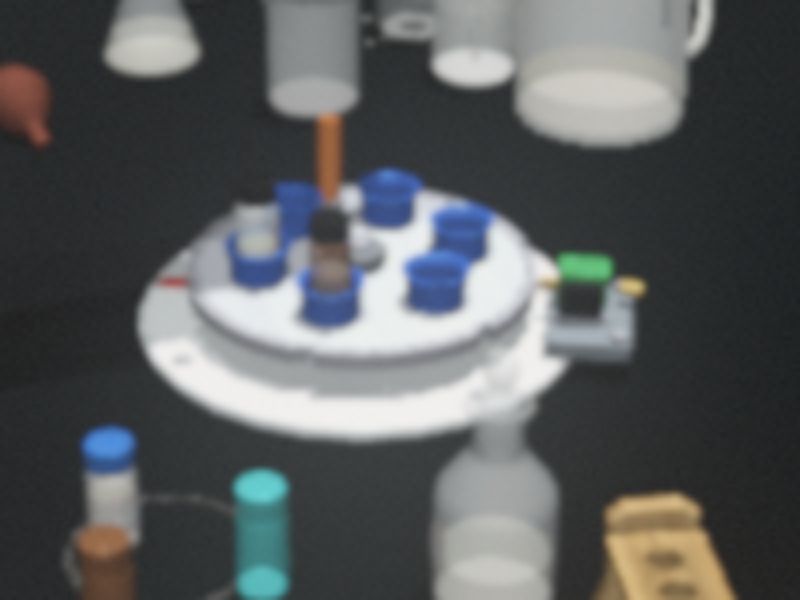

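>>> apply_moves:
  translation:
    - [0,0,0]
    - [0,25,0]
    - [0,25,0]
    - [0,25,0]
    - [0,25,0]
    - [0,20,0]
    - [0,10,0]
    - [0,0,0]
  twist: [0,0,0,0,0,0,0,0]
  jaw: [0,0,0,0,0,0,0,0]

```text
time: 2.82
tool_pos: [0.5432, 0.0253, 0.099]
tool_rot: [[0.97, -0.005, -0.241], [0.241, -0.001, 0.971], [-0.005, -1.0, 0.0]]
contact_force: [0.3, -0.6, 0.8]
grip_width: 0.0426
```

Run:
```python
from p import *
s=snap('side','side2');a=s['pixels'][130:280,230:430,::-1];cv2.imwrite('pics/side2z.png',cv2.resize(a,None,fx=4,fy=4,interpolation=2))
s=snap('top','top2');a=s['pixels'][140:270,250:450,::-1];cv2.imwrite('pics/top2z.png',cv2.resize(a,None,fx=4,fy=4,interpolation=2))
st()
```

```text
t 2.9167 p [0.5454 0.0262 0.1018] yaw 13.983659658374089 F [0.3239 0.9769 0.0401] w 0.042709031889058544 polar 0.08028253063546391 102.95313490375729
```

View pics/side2z.png

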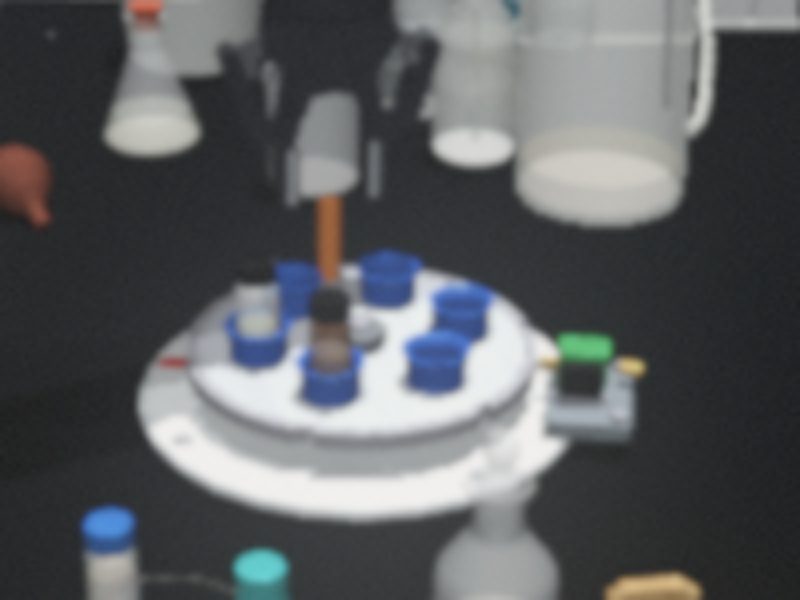

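View pics/top2z.png

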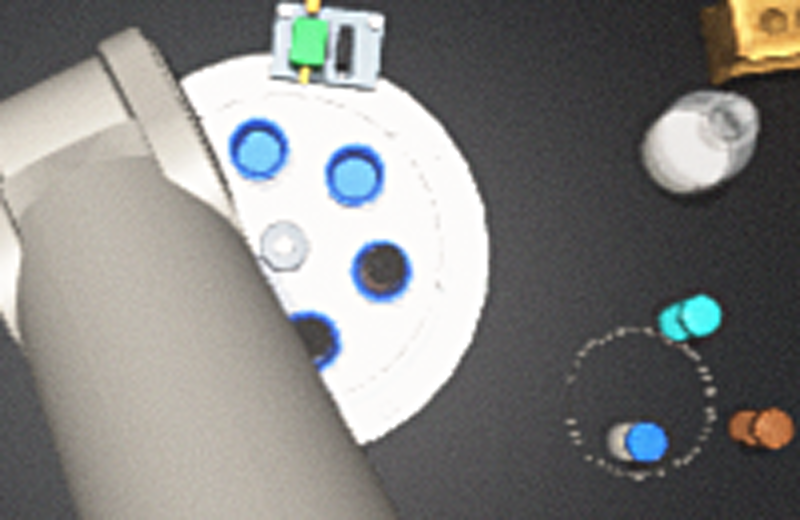

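>>> apply_moves:
  translation:
    - [0,5,0]
    - [0,5,0]
    - [0,5,0]
    - [0,5,0]
    - [0,5,0]
    - [0,3,0]
    - [0,0,0]
    - [0,0,0]
  twist: [0,0,0,0,0,0,0,0]
  jaw: [0,0,0,0,0,0.1,0.2,0.2]

```text
time: 3.58
tool_pos: [0.5451, 0.0267, 0.0731]
tool_rot: [[0.97, -0.0, -0.243], [0.243, -0.0, 0.97], [-0.0, -1.0, 0.0]]
contact_force: [0.3, 0.7, 0.3]
grip_width: 0.0341
```

Run:
```python
from p import *
s=snap('side','side3');a=s['pixels'][130:280,230:430,::-1];cv2.imwrite('pics/side3z.png',cv2.resize(a,None,fx=4,fy=4,interpolation=2))
st()
```

```text
t 3.6333 p [0.5453 0.0268 0.0733] yaw 14.044516767853962 F [ 0.203  -0.6454  0.5483] w 0.03407204339476235 polar 0.08089368533964847 102.94354475613751
```

View pics/side3z.png

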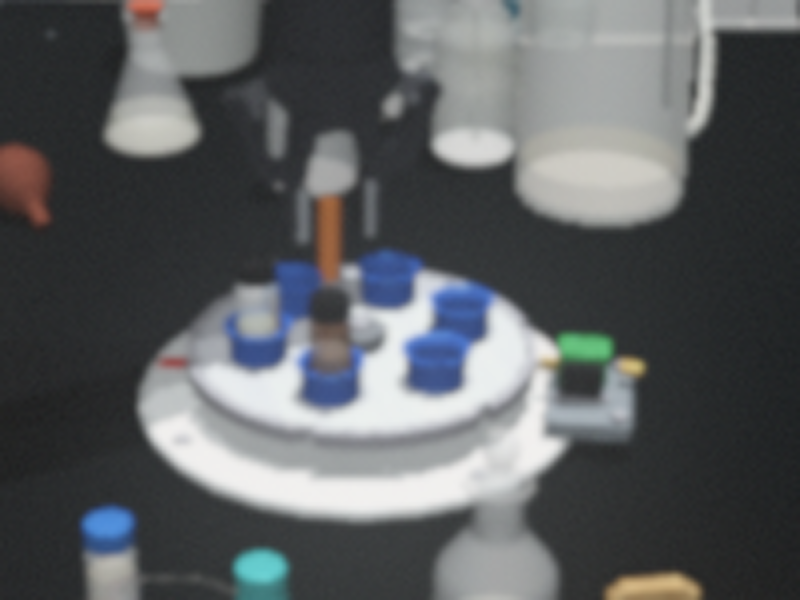

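>>> apply_moves:
  translation:
    - [-2,0,0.5]
    - [-2,0,0.5]
    - [-2,0,0]
    - [-2,0,0]
    - [-2,0,0]
    - [-1.5,0,0]
    - [-3.3,0,-0.5]
    - [-3.3,0,-0.5]
  twist: [0.01,0,0,0,0,0,-0.04,-0.04]
  jaw: [0.2,0.2,0.2,0.2,0.2,0.2,0.2,0.2]

```text
time: 4.3
tool_pos: [0.5289, 0.0228, 0.0737]
tool_rot: [[0.95, 0.003, -0.312], [0.312, 0.001, 0.95], [0.003, -1.0, 0.0]]
contact_force: [4.2, 1.3, -2.6]
grip_width: 0.0342
```

>>> apply_moves:
  translation:
    - [-3.3,0,-0.5]
    - [-3.3,0,-0.4]
    - [-3.3,0,-0.5]
    - [-3.3,0,-0.4]
    - [-3.3,0,-0.5]
    - [-3.3,0,-0.5]
    - [-3.3,0,-0.5]
    - [-3.3,0,-0.5]
  twist: [-0.04,-0.04,-0.04,-0.04,-0.04,-0.04,-0.04,-0.04]
  jaw: [0.2,0.2,0.2,0.2,0.2,0.2,0.2,0.2]

```text
time: 4.97
tool_pos: [0.5069, 0.0087, 0.0738]
tool_rot: [[0.803, 0.003, -0.595], [0.595, 0.002, 0.803], [0.004, -1.0, -0.0]]
contact_force: [3.1, 3.3, -1.9]
grip_width: 0.0342
```

Run:
```python
from p import *
s=snap('side','side4');a=s['pixels'][130:280,230:430,::-1];cv2.imwrite('pics/side4z.png',cv2.resize(a,None,fx=4,fy=4,interpolation=2))
s=snap('top','top4');a=s['pixels'][140:270,250:450,::-1];cv2.imwrite('pics/top4z.png',cv2.resize(a,None,fx=4,fy=4,interpolation=2))
st()
```

```text
t 5.0667 p [0.5059 0.0077 0.0735] yaw 36.41289236467476 F [1.3069 1.4926 0.6381] w 0.034137946266069884 polar 0.08290696596325535 133.8984464882998
```

View pics/side4z.png

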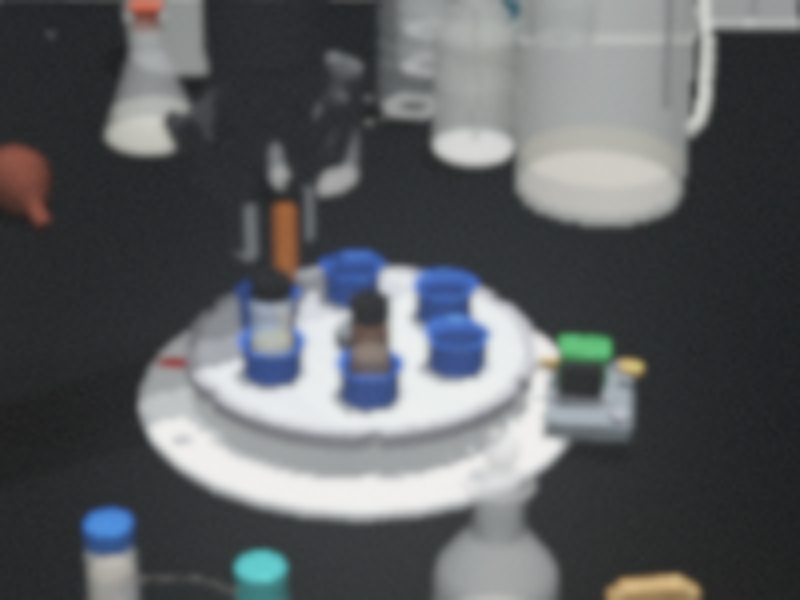

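View pics/top4z.png

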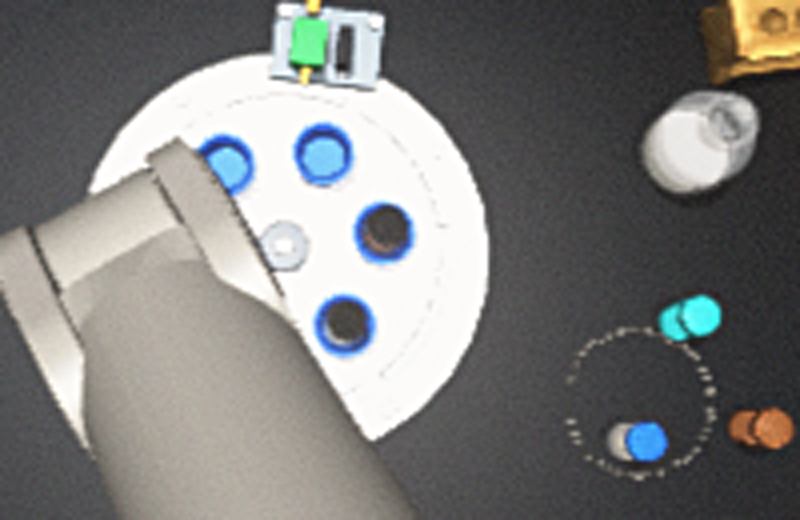

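>>> apply_moves:
  translation:
    - [-3.3,0,-0.5]
    - [-3.3,0,-0.4]
    - [-3.3,0,-0.5]
    - [-3.3,0,-0.4]
    - [-3.3,0,-0.5]
    - [-3.3,0,-0.5]
    - [-3.3,0,-0.5]
    - [-3.3,0,-0.5]
  twist: [-0.04,-0.04,-0.04,-0.04,-0.04,-0.04,-0.04,-0.04]
  jaw: [0.2,0.2,0.2,0.2,0.2,0.2,0.2,0.2]

```text
time: 5.73
tool_pos: [0.4902, -0.0125, 0.0736]
tool_rot: [[0.577, 0.002, -0.817], [0.817, 0.002, 0.577], [0.002, -1.0, -0.0]]
contact_force: [2.7, 5.8, -2.2]
grip_width: 0.0344
```

```bash
cat > ang.py <<'E'
from p import *
def ang(s):
    im=s['pixels'];hsv=cv2.cvtColor(im,cv2.COLOR_RGB2HSV);H,S,V=[hsv[...,i].astype(int) for i in range(3)]
    box=np.zeros(H.shape,bool);box[140:270,255:380]=1
    for a,c in cen(box&(H>95)&(H<120)&(S>130)&(V>60)):
        if a<30: continue
        q=onz(s,*c,.06)[:2]-C; t=np.degrees(np.arctan2(q[1],q[0]))
        print(int(a),'r',np.linalg.norm(q).round(4),'ang',t.round(1),'mod60',(t%60).round(1))
E
python3 - <<'E'
from ang import *
s=snap('top','top5');ang(s);a=s['pixels'][140:270,250:450,::-1];cv2.imwrite('pics/top5z.png',cv2.resize(a,None,fx=4,fy=4,interpolation=2))
st()
E
```

```text
112 r 0.062 ang -6.6 mod60 53.4
68 r 0.0693 ang 51.3 mod60 51.3
54 r 0.0592 ang -71.1 mod60 48.9
73 r 0.0627 ang -127.8 mod60 52.2
t 5.7833 p [ 0.4898 -0.013   0.0735] yaw 54.903856237374505 F [0.2708 2.4413 0.7517] w 0.034375266689243254 polar 0.0832464785070326 152.10030261285792
```

View pics/top5z.png

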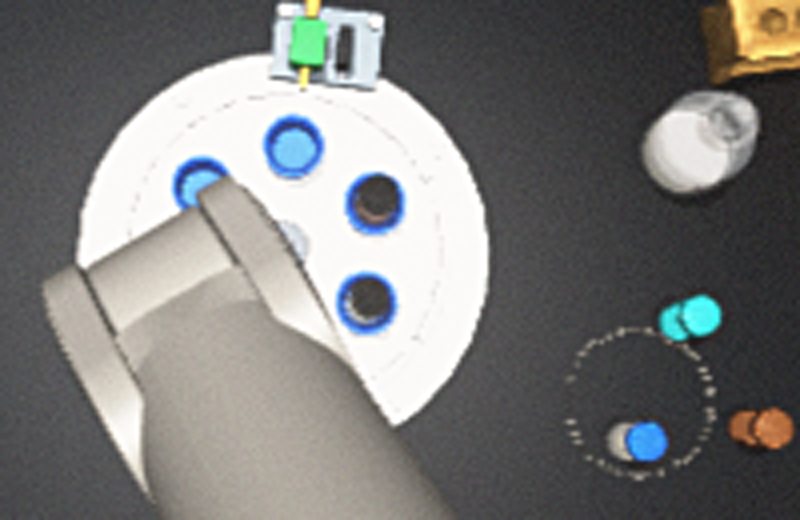

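Run:
```python
from h import *
L=[]
for f in ('top0','top4','top5'):
    a=cv2.imread(f'pics/{f}.png')[138:168,312:342];L.append(cv2.resize(a,None,fx=8,fy=8,interpolation=2))
cv2.imwrite('pics/pawl.png',np.hstack(L))
```

```text
(no output)
```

View pics/pawl.png

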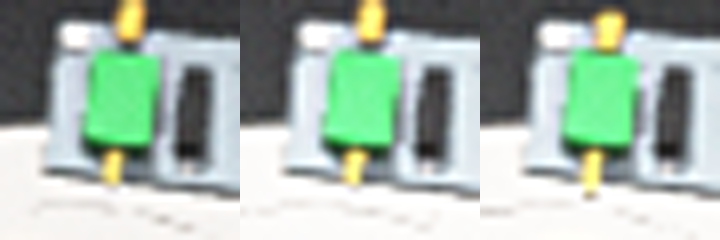

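>>> apply_moves:
  translation:
    - [2,0,0]
    - [3,0,0]
    - [3,0,0]
    - [3,0,0]
    - [3,0,0]
    - [2,0,0]
    - [1,0,0]
    - [0,0,0]
  twist: [0,0,0,0,0,0,0,0]
  jaw: [0.2,0.2,0.2,0.2,0.2,0.2,0.2,0.2]

```text
time: 6.45
tool_pos: [0.4996, 0.0005, 0.0733]
tool_rot: [[0.577, 0.0, -0.816], [0.816, 0.0, 0.577], [0.0, -1.0, -0.0]]
contact_force: [0.2, 0.2, -0.0]
grip_width: 0.034
```

```bash
cat >> ang.py <<'E'
def feel(n=6,f=None):
    F=[];
    for i in range(n):
        s=snapshot('side') if f is None or i else snap('top',f)
        o=observe();R=o['tool_rot'];F.append(R.T@o['contact_force'])
    F=np.array(F);print('F tool mean',F.mean(0),'sd',F.std(0))
    st()
E
python3 - <<'E'
from ang import *
feel(6)
E
```

```text
F tool mean [-0.0325 -0.2137 -0.0105] sd [0.305  0.4694 0.7211]
t 6.75 p [0.4994 0.     0.0733] yaw 54.703157509035805 F [ 0.2905 -0.9056  0.1871] w 0.03430776470288359 polar 0.08252371766004098 140.90705142449713
```

>>> apply_moves:
  translation:
    - [0.5,0,0]
    - [0.5,0,0]
    - [0.5,0,0]
    - [0.5,0,0]
    - [0.5,0,-0.1]
    - [0.5,0,-0.1]
    - [0.5,0,0]
    - [0.5,0,-0.1]
  twist: [0.006,0.006,0.006,0.006,0.006,0.006,0.006,0.006]
  jaw: [0.2,0.2,0.2,0.2,0.2,0.2,0.2,0.2]

```text
time: 7.42
tool_pos: [0.5019, 0.0031, 0.0733]
tool_rot: [[0.617, -0.0, -0.787], [0.787, -0.0, 0.617], [-0.0, -1.0, 0.0]]
contact_force: [-1.3, -1.6, 0.5]
grip_width: 0.0343
```

```bash
cat >> ang.py <<'E'
def pawl(fs,out):
    L=[]
    for f in fs:
        a=cv2.imread(f'pics/{f}.png')[138:168,312:342];L.append(cv2.resize(a,None,fx=8,fy=8,interpolation=2))
    cv2.imwrite(f'pics/{out}.png',np.hstack(L))
E
python3 - <<'E'
from ang import *
feel(4,'top6');ang(dict(np.load('pics/top6.npz')));pawl(['top5','top6'],'pawl6')
E
```

```text
F tool mean [-0.0086 -0.5484  0.3733] sd [0.6743 0.3828 0.2533]
t 7.6167 p [0.5019 0.0031 0.0733] yaw 51.96477655281174 F [-0.3982  0.2758  0.7452] w 0.03411658087296599 polar 0.0825929790060937 138.12636119365783
102 r 0.0624 ang -6.1 mod60 53.9
58 r 0.0595 ang -68.7 mod60 51.3
58 r 0.0621 ang -128.5 mod60 51.5
```

View pics/pawl6.png

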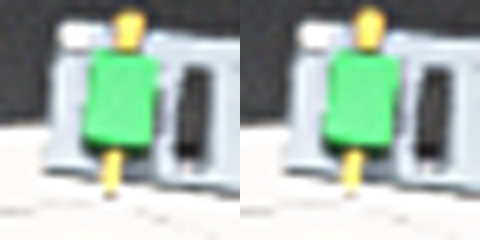

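>>> apply_moves:
  translation:
    - [0.4,0,0]
    - [0.4,0,0]
    - [0.4,0,-0.1]
    - [0.4,0,0]
    - [0.4,0,0]
    - [0.4,0,-0.1]
    - [0.4,0,0]
    - [0.4,0,-0.1]
  twist: [0.005,0.005,0.005,0.005,0.005,0.005,0.005,0.005]
  jaw: [0.2,0.2,0.2,0.2,0.2,0.2,0.2,0.2]

```text
time: 8.28
tool_pos: [0.5043, 0.0056, 0.0733]
tool_rot: [[0.647, -0.0, -0.762], [0.762, -0.0, 0.647], [-0.0, -1.0, 0.0]]
contact_force: [-2.3, -1.7, 0.4]
grip_width: 0.0342
```

Run:
```python
from ang import *
feel(4,'top7');ang(dict(np.load('pics/top7.npz')));pawl(['top5','top6','top7'],'pawl7')
```

```text
F tool mean [-2.4165 -0.6564 -0.0934] sd [0.5313 0.2347 0.7161]
t 8.4833 p [0.5042 0.0056 0.0733] yaw 49.682254030108055 F [-2.4453 -1.9399  0.9919] w 0.03444355667424758 polar 0.08254123743917953 135.7882344370126
102 r 0.0623 ang -8.7 mod60 51.3
51 r 0.0582 ang -71.2 mod60 48.8
67 r 0.0621 ang -130.0 mod60 50.0
```

View pics/pawl7.png

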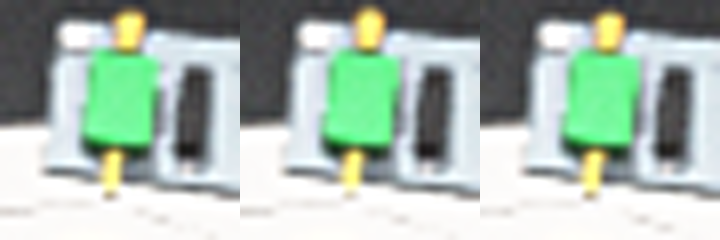

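>>> apply_moves:
  translation:
    - [0.3,0,0]
    - [0.3,0,0]
    - [0.3,0,-0.1]
    - [0.3,0,0]
    - [0.3,0,0]
    - [0.3,0,-0.1]
    - [0.3,0,0]
    - [0.3,0,0]
  twist: [0.0037,0.0037,0.0037,0.0037,0.0037,0.0037,0.0037,0.0037]
  jaw: [0.2,0.2,0.2,0.2,0.2,0.2,0.2,0.2]

```text
time: 9.15
tool_pos: [0.506, 0.0072, 0.0733]
tool_rot: [[0.67, -0.0, -0.743], [0.743, -0.0, 0.67], [-0.0, -1.0, 0.0]]
contact_force: [-1.6, -2.2, 0.2]
grip_width: 0.0344
```

Run:
```python
from ang import *
feel(4,'top8');ang(dict(np.load('pics/top8.npz')));pawl(['top6','top7','top8'],'pawl8')
```

```text
F tool mean [-2.9764 -0.2915 -0.2175] sd [0.2736 0.1728 0.6841]
t 9.35 p [0.5061 0.0073 0.0733] yaw 47.98384736728056 F [-1.4475 -2.656   0.2543] w 0.03427699690842425 polar 0.08249524002218521 134.04127423955086
97 r 0.0626 ang -9.8 mod60 50.2
33 r 0.0597 ang 38.3 mod60 38.3
57 r 0.059 ang -72.7 mod60 47.3
59 r 0.0633 ang -131.0 mod60 49.0
```

View pics/pawl8.png

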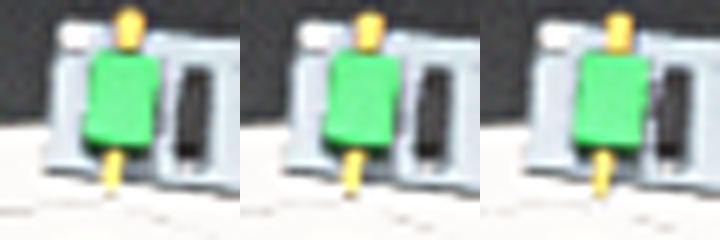

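>>> apply_moves:
  translation:
    - [0.1,0,0]
    - [0.1,0,0]
    - [0.1,0,0]
    - [0.1,0,0]
    - [0.1,0,0]
    - [0.1,0,0]
    - [0,0,0]
    - [0,0,0]
  twist: [0.001,0.001,0.001,0.001,0.001,0.001,0,0]
  jaw: [0.2,0.2,0.2,0.2,0.2,0.2,0.2,0.2]

```text
time: 10.02
tool_pos: [0.5065, 0.0076, 0.0733]
tool_rot: [[0.674, 0.0, -0.739], [0.739, -0.0, 0.674], [0.0, -1.0, -0.0]]
contact_force: [-1.4, -2.7, -0.3]
grip_width: 0.0345
```

Run:
```python
from ang import *
feel(4,'top9');pawl(['top7','top8','top9'],'pawl9')
```

```text
F tool mean [-2.722  -0.0168 -0.5379] sd [0.3699 0.32   0.4656]
t 10.2167 p [0.5064 0.0076 0.0733] yaw 47.63744351425066 F [-1.305  -1.741  -0.0016] w 0.034005688414940075 polar 0.08249594584887894 133.704022777729
```

View pics/pawl9.png

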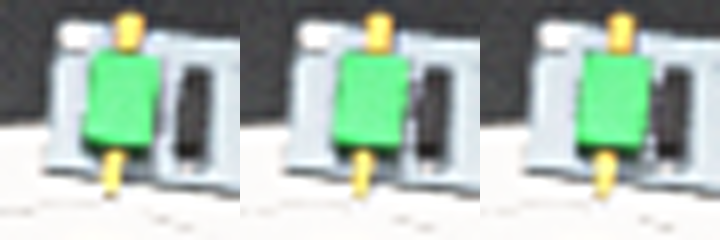

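Still moving freely at about 2.7 N. Continuing in small steps.

>>> apply_moves:
  translation:
    - [0.1,0,0]
    - [0.1,0,0]
    - [0.1,0,0]
    - [0.1,0,0]
    - [0.1,0,0]
    - [0.1,0,0]
    - [0,0,0]
    - [0,0,0]
  twist: [0.001,0.001,0.001,0.001,0.001,0.001,0,0]
  jaw: [0.2,0.2,0.2,0.2,0.2,0.2,0.2,0.2]

```text
time: 10.88
tool_pos: [0.5069, 0.0081, 0.0733]
tool_rot: [[0.678, 0.0, -0.735], [0.735, 0.0, 0.678], [0.0, -1.0, -0.0]]
contact_force: [-0.8, -2.1, 0.0]
grip_width: 0.0341
```

Run:
```python
from ang import *
feel(3)
```

```text
F tool mean [-2.4646  0.0248 -1.341 ] sd [0.6368 0.2442 0.1532]
t 11.0333 p [0.5068 0.0081 0.0733] yaw 47.28811441531502 F [-0.0339 -2.1422 -0.2644] w 0.0340374823544596 polar 0.0825170266809107 133.28166988452017
```

>>> apply_moves:
  translation:
    - [0.1,0,0]
    - [0.1,0,0]
    - [0.1,0,0]
    - [0.1,0,0]
    - [0.1,0,0]
    - [0.1,0,0]
    - [0,0,0]
    - [0,0,0]
  twist: [0.001,0.001,0.001,0.001,0.001,0.001,0,0]
  jaw: [0.2,0.2,0.2,0.2,0.2,0.2,0.2,0.2]

```text
time: 11.7
tool_pos: [0.5073, 0.0086, 0.0733]
tool_rot: [[0.683, 0.0, -0.731], [0.731, -0.0, 0.683], [0.0, -1.0, -0.0]]
contact_force: [0.1, -2.4, -1.0]
grip_width: 0.034
```

Run:
```python
from ang import *
feel(4,'top10');pawl(['top7','top9','top10'],'pawl10')
```

```text
F tool mean [-2.7845  0.6564 -1.768 ] sd [0.2756 0.2747 0.6022]
t 11.9 p [0.5073 0.0085 0.0733] yaw 46.946700639608956 F [-0.1574 -4.2065 -1.0659] w 0.03394020635659763 polar 0.0825308708211117 132.8463273853297
```

View pics/pawl10.png

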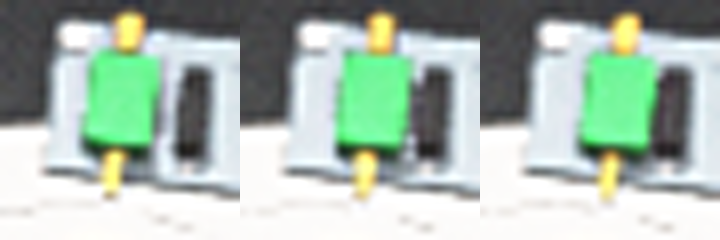

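>>> apply_moves:
  translation:
    - [0.1,0,-0.1]
    - [0.1,0,0]
    - [0.1,0,-0.1]
    - [0.1,0,0]
    - [0.1,0,0]
    - [0,0,0]
    - [0,0,0]
    - [0,0,0]
  twist: [0.001,0.001,0.001,0.001,0.001,0,0,0]
  jaw: [0.2,0.2,0.2,0.2,0.2,0.2,0.2,0.2]

```text
time: 12.57
tool_pos: [0.5077, 0.0089, 0.0733]
tool_rot: [[0.686, -0.0, -0.727], [0.727, 0.0, 0.686], [0.0, -1.0, 0.0]]
contact_force: [-1.5, -2.4, 0.7]
grip_width: 0.034
```

Run:
```python
from ang import *
feel(4)
```

```text
F tool mean [-3.1435 -0.061  -0.7206] sd [0.5624 0.5011 0.4137]
t 12.7667 p [0.5077 0.0088 0.0733] yaw 46.66114910854575 F [-1.6919 -2.5665 -0.0583] w 0.03444811893043541 polar 0.08251169289987516 132.48462732561038
```

>>> apply_moves:
  translation:
    - [0.1,0,0]
    - [0.1,0,0]
    - [0.1,0,-0.1]
    - [0.1,0,0]
    - [0.1,0,0]
    - [0,0,0]
    - [0,0,0]
    - [0,0,0]
  twist: [0.001,0.001,0.001,0.001,0.001,0,0,0]
  jaw: [0.2,0.2,0.2,0.2,0.2,0.2,0.2,0.2]

```text
time: 13.43
tool_pos: [0.508, 0.0092, 0.0733]
tool_rot: [[0.69, -0.0, -0.724], [0.724, 0.0, 0.69], [-0.0, -1.0, 0.0]]
contact_force: [-1.7, -1.7, 0.5]
grip_width: 0.0339
```

Run:
```python
from ang import *
feel(4,'top11');pawl(['top9','top10','top11'],'pawl11')
```

```text
F tool mean [-2.7756 -0.5088  0.1561] sd [0.6732 0.4298 0.3063]
t 13.6333 p [0.508  0.0092 0.0733] yaw 46.378560747994364 F [-1.8057 -1.8157 -0.1736] w 0.03410841192623581 polar 0.08248869140241419 132.1548796432265
```

View pics/pawl11.png

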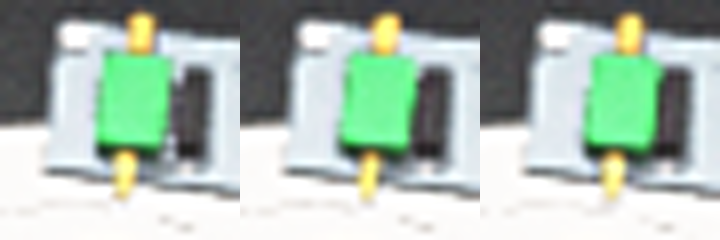

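>>> apply_moves:
  translation:
    - [0.1,0,0]
    - [0.1,0,0]
    - [0.1,0,0]
    - [0.1,0,0]
    - [0.1,0,0]
    - [0.1,0,0]
    - [0,0,0]
    - [0,0,0]
  twist: [0.001,0.001,0.001,0.001,0.001,0.001,0,0]
  jaw: [0.2,0.2,0.2,0.2,0.2,0.2,0.2,0.2]

```text
time: 14.3
tool_pos: [0.5083, 0.0093, 0.0733]
tool_rot: [[0.694, -0.0, -0.72], [0.72, -0.0, 0.694], [-0.001, -1.0, 0.0]]
contact_force: [-3.9, -3.7, 3.0]
grip_width: 0.0342
```

Run:
```python
from ang import *
feel(4)
```

```text
F tool mean [-5.0927 -2.207   0.693 ] sd [0.1844 0.2193 0.3436]
t 14.5 p [0.5083 0.0093 0.0733] yaw 46.0212891309087 F [-4.3313 -2.7984  1.9015] w 0.03407031767918382 polar 0.08243546267795772 131.92005892928498
```

>>> apply_moves:
  translation:
    - [0.1,0,0]
    - [0.1,0,0]
    - [0.1,0,0]
    - [0.1,0,0]
    - [0,0,0]
    - [0,0,0]
    - [0,0,0]
    - [0,0,0]
  twist: [0,0,0,0,0,0,0,0]
  jaw: [0.2,0.2,0.2,0.2,0.2,0.2,0.2,0.2]

```text
time: 15.17
tool_pos: [0.5084, 0.0095, 0.0732]
tool_rot: [[0.694, -0.001, -0.72], [0.72, -0.001, 0.694], [-0.001, -1.0, 0.0]]
contact_force: [-4.7, -3.8, 2.4]
grip_width: 0.0343
```

Run:
```python
from ang import *
feel(4)
```

```text
F tool mean [-5.9348 -3.0666  0.7613] sd [0.1579 0.5694 0.5379]
t 15.3667 p [0.5084 0.0094 0.0732] yaw 46.01430661387959 F [-5.0141 -3.715   2.9912] w 0.03417783307972982 polar 0.0824506462528992 131.86634346135784
```

>>> apply_moves:
  translation:
    - [0.15,0,0]
    - [0.15,0,0]
    - [0.15,0,0]
    - [0.15,0,0]
    - [0.15,0,0]
    - [0.15,0,0]
    - [0,0,0]
    - [0,0,0]
  twist: [0,0,0,0,0,0,0,0]
  jaw: [0.2,0.2,0.2,0.2,0.2,0.2,0.2,0.2]

```text
time: 16.03
tool_pos: [0.5086, 0.0097, 0.0732]
tool_rot: [[0.695, -0.002, -0.719], [0.719, -0.001, 0.695], [-0.002, -1.0, 0.0]]
contact_force: [-6.3, -5.2, 3.9]
grip_width: 0.0342
```

Run:
```python
from ang import *
feel(4)
```

```text
F tool mean [-7.5614 -4.5817  0.8644] sd [0.1897 0.1993 0.1181]
t 16.2333 p [0.5085 0.0096 0.0732] yaw 46.002957715963205 F [-5.7448 -4.5824  4.7882] w 0.0339691002036107 polar 0.0825088397351795 131.6694462528416
```

>>> apply_moves:
  translation:
    - [0.25,0,0]
    - [0.25,0,0]
    - [0.25,0,0]
    - [0.25,0,0]
    - [0.25,0,0]
    - [0.25,0,0]
    - [0.25,0,0]
    - [0.25,0,0]
  twist: [0,0,0,0,0,0,0,0]
  jaw: [0.2,0.2,0.2,0.2,0.2,0.2,0.2,0.2]

```text
time: 16.9
tool_pos: [0.5089, 0.01, 0.073]
tool_rot: [[0.695, -0.004, -0.719], [0.719, -0.003, 0.695], [-0.005, -1.0, 0.001]]
contact_force: [-9.8, -7.2, 6.9]
grip_width: 0.0342
```

Run:
```python
from ang import *
feel(5,'top12');ang(dict(np.load('pics/top12.npz')));pawl(['top10','top11','top12'],'pawl12')
```

```text
F tool mean [-11.3293  -7.7213   1.8464] sd [0.4538 0.7095 0.2117]
t 17.15 p [0.5089 0.01   0.073 ] yaw 45.962847725036184 F [-9.538  -7.5796  8.0727] w 0.0339395647533861 polar 0.08255956620479243 131.31744273835227
99 r 0.0622 ang -13.2 mod60 46.8
46 r 0.0609 ang 37.4 mod60 37.4
51 r 0.0597 ang -76.6 mod60 43.4
64 r 0.0627 ang -134.2 mod60 45.8
```

View pics/pawl12.png

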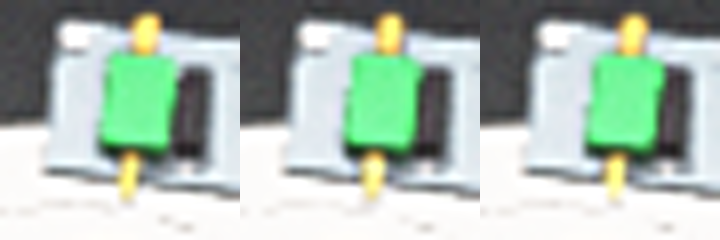

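>>> apply_moves:
  translation:
    - [0.2,0,0]
    - [0.2,0,0]
    - [0,0,0]
    - [0,0,0]
    - [0,0,0]
    - [0,0,0]
    - [0,0,0]
    - [0,0,0]
  twist: [0,0,0,0,0,0,0,0]
  jaw: [0.2,0.2,0.2,0.2,0.2,0.2,0.2,0.2]

```text
time: 17.82
tool_pos: [0.5089, 0.0101, 0.073]
tool_rot: [[0.695, -0.005, -0.719], [0.719, -0.003, 0.695], [-0.006, -1.0, 0.001]]
contact_force: [-9.3, -7.3, 9.2]
grip_width: 0.034
```

Run:
```python
from ang import *
feel(4)
```

```text
F tool mean [-11.8243  -8.7455   1.8611] sd [0.2747 0.3835 0.4095]
t 18.0167 p [0.5089 0.0101 0.073 ] yaw 45.953249774985835 F [-9.9678 -7.081   8.5591] w 0.03404369260039576 polar 0.08258389053515754 131.2750358288831
```

>>> apply_moves:
  translation:
    - [-2,0,0]
    - [-2,0,0]
    - [-2,0,0]
    - [-2,0,0]
    - [-2,0,0]
    - [-2,0,0]
    - [0,0,0]
    - [0,0,0]
  twist: [0,0,0,0,0,0,0,0]
  jaw: [0.2,0.2,0.2,0.2,0.2,0.1,0,0]

```text
time: 18.68
tool_pos: [0.503, 0.0036, 0.0734]
tool_rot: [[0.694, 0.0, -0.72], [0.72, 0.0, 0.694], [0.0, -1.0, -0.0]]
contact_force: [-0.2, 0.0, 0.3]
grip_width: 0.0423
```

Run:
```python
from ang import *
feel(2,'top13');s=snap('side','side13');a=s['pixels'][130:280,230:430,::-1];cv2.imwrite('pics/side13z.png',cv2.resize(a,None,fx=4,fy=4,interpolation=2))
```

```text
F tool mean [ 0.3777 -0.0931 -0.2318] sd [0.2162 0.0166 0.2302]
t 18.7833 p [0.503  0.0037 0.0734] yaw 46.03476568886934 F [0.4134 0.4264 0.0767] w 0.042599317280744814 polar 0.08217523863469607 137.35007998398004
```

View pics/side13z.png

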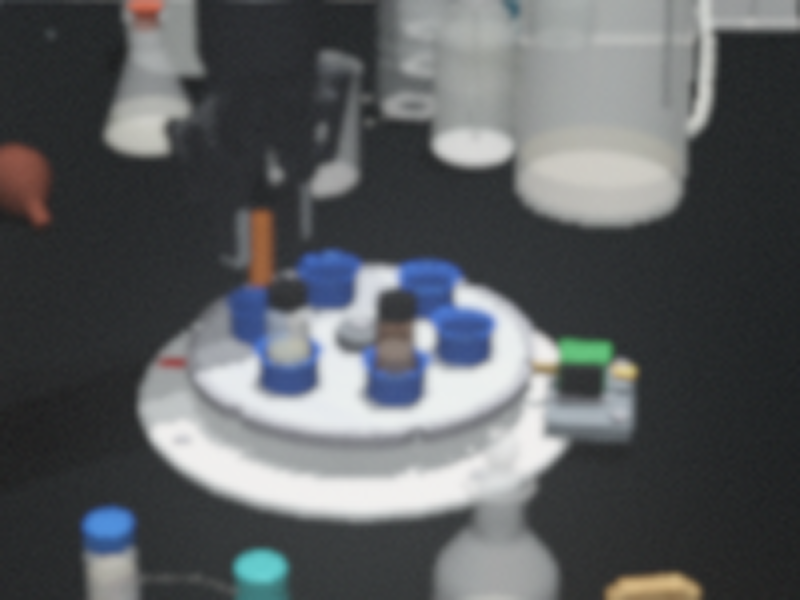

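>>> apply_moves:
  translation:
    - [0,-5,0]
    - [0,-15,0]
    - [0,-20,0]
    - [0,-25,0]
    - [0,-25,0]
    - [0,-20,0]
    - [0,-10,0]
    - [0,0,0]
  twist: [0,0,0,0,0,0,0,0]
  jaw: [0,0,0,0,0,0,0,0]

```text
time: 19.5
tool_pos: [0.5043, 0.0038, 0.1956]
tool_rot: [[0.694, 0.004, -0.72], [0.72, -0.0, 0.694], [0.003, -1.0, -0.003]]
contact_force: [1.3, 0.6, 1.1]
grip_width: 0.0425
```

Run:
```python
from ang import *
st();plan([.437,-.2705,.15],np.radians(-13),16)
```

```text
t 19.5 p [0.5043 0.0038 0.1956] yaw 46.028219360415626 F [1.3361 0.5568 1.0935] w 0.04252965376863304 polar 0.08130477645986586 136.66605821749306
[[-15.3, 2.9, -8.9], [-14.7, 2.8, -9.8], [-14.0, 2.9, -10.8], [-13.3, 2.8, -11.6], [-12.5, 2.9, -12.4], [-11.7, 2.8, -13.2], [-10.8, 2.9, -13.9], [-9.9, 2.8, -14.6]] [0.064, 0.064, 0.064, 0.064, 0.064, 0.064, 0.064, 0.064]
[[-8.9, 2.9, -15.2], [-8.0, 2.8, -15.8], [-6.9, 2.9, -16.2], [-5.9, 2.8, -16.7], [-4.8, 2.9, -17.0], [-3.7, 2.8, -17.3], [-2.6, 2.9, -17.4], [-1.4, 2.8, -17.6]] [0.064, 0.064, 0.064, 0.064, 0.064, 0.064, 0.064, 0.064]
end [ 0.437  -0.2705  0.15  ] -12.642658860980685
```

>>> apply_moves:
  translation:
    - [-15.3,3,-9]
    - [-14.7,3,-10]
    - [-14,3,-11]
    - [-13.3,3,-11.5]
    - [-12.5,3,-12.5]
    - [-11.7,3,-13]
    - [-10.8,3,-14]
    - [-9.9,3,-14.5]
  twist: [0.064,0.064,0.064,0.064,0.064,0.064,0.064,0.064]
  jaw: [0,0,0,0,0,0,0,0]

```text
time: 20.17
tool_pos: [0.4686, -0.1357, 0.1689]
tool_rot: [[0.96, -0.0, -0.281], [0.281, -0.0, 0.96], [-0.0, -1.0, 0.0]]
contact_force: [0.2, -0.3, -0.0]
grip_width: 0.0428
```

>>> apply_moves:
  translation:
    - [-9,3,-15]
    - [-8,3,-16]
    - [-7,3,-16]
    - [-6,3,-16.5]
    - [-5,3,-17]
    - [-3.5,3,-17.5]
    - [-2.5,3,-17.5]
    - [-1.5,0,-17.5]
  twist: [0.064,0.064,0.064,0.064,0.064,0.064,0.064,0.064]
  jaw: [0,0,0,0,0,0,0,0]

```text
time: 20.83
tool_pos: [0.4346, -0.2725, 0.1476]
tool_rot: [[0.974, -0.001, 0.225], [-0.225, 0.0, 0.974], [-0.001, -1.0, 0.0]]
contact_force: [-0.0, 0.6, -0.8]
grip_width: 0.0431
```

>>> apply_moves:
  translation:
    - [0,0,0]
    - [0,15,0]
    - [0,15,0]
    - [0,15,0]
    - [0,15,0]
    - [0,10,0]
    - [0,0,0]
    - [0,0,0]
  twist: [0,0,0,0,0,0,0,0]
  jaw: [0,0,0,0,0,0,0,0]

```text
time: 21.5
tool_pos: [0.4354, -0.2706, 0.0782]
tool_rot: [[0.976, -0.001, 0.219], [-0.219, 0.001, 0.976], [-0.001, -1.0, 0.0]]
contact_force: [-1.0, -0.3, -0.6]
grip_width: 0.0428
```

Run:
```python
from ang import *
st();plan([.437,-.2705,.08],np.radians(-13),1)
s=snap('side','side14');a=s['pixels'][170:320,180:380,::-1];cv2.imwrite('pics/side14z.png',cv2.resize(a,None,fx=4,fy=4,interpolation=2))
s=snap('top','top14');ang(s);pawl(['top12','top14'],'pawl14')
print(observe()['joints'])
```

```text
t 21.5 p [ 0.4354 -0.2706  0.0782] yaw -12.64281996671998 F [-0.9642 -0.2571 -0.6499] w 0.042807748502027294 polar 0.25333742981616775 -120.33813313708701
[[1.5, -1.8, 0.5]] [0.006]
end [ 0.437  -0.2705  0.08  ] -12.986594643798474
127 r 0.0609 ang -12.2 mod60 47.8
101 r 0.0623 ang 47.6 mod60 47.6
54 r 0.06 ang -74.4 mod60 45.6
89 r 0.0624 ang 107.6 mod60 47.6
61 r 0.0624 ang -132.9 mod60 47.1
89 r 0.0616 ang 167.8 mod60 47.8
[ 40.9613  25.4715 -19.6846 117.2748  13.239   39.2456   0.1051]
```

View pics/side14z.png

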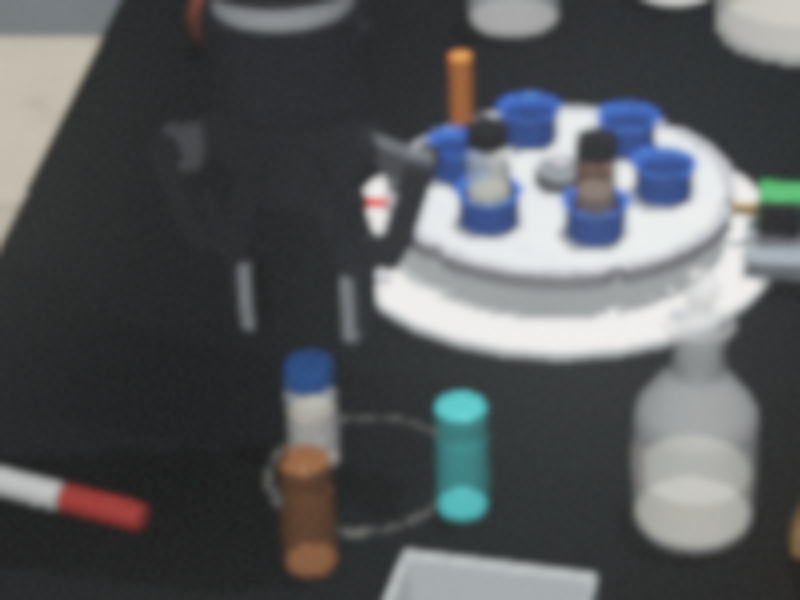

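View pics/top14.png

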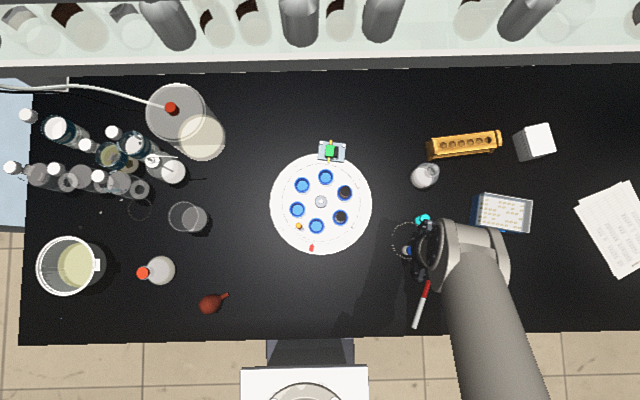

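Run:
```python
from ang import *
d=dict(np.load('pics/side14.npz'))
z=lambda p:((proj(d,p)-[180,170])*4).round(0)
R=observe()['tool_rot'];t=np.array([.4354,-.2706,.085])
print('tcp',z(t),'pads',z(t+R[:,0]*.0213),z(t-R[:,0]*.0213),'with halfwidth',z(t-R[:,0]*.0213-R[:,2]*.011),z(t+R[:,0]*.0213-R[:,2]*.011),'vial top',z([.437,-.2705,.06]))
im=d['pixels'];hsv=cv2.cvtColor(im,cv2.COLOR_RGB2HSV);H,S,V=[hsv[...,i].astype(int) for i in range(3)]
m=(H>100)&(H<125)&(S>120)&(V>80);m[:250]=0;m[275:]=0;m[:,:240]=0;m[:,270:]=0
ys,xs=np.where(m);print(len(xs),xs.min(),xs.max(),ys.min(),ys.max(),xs.mean(),ys.mean())
print(onz(d,xs.mean(),ys.mean(),.053))
# vial foot: 
print(z([.437,-.2705,0]))
```

```text
tcp [301. 318.] pads [343. 323.] [259. 313.] with halfwidth [251. 326.] [336. 336.] vial top [307. 361.]
111 251 262 257 267 256.54954954954957 262.1171171171171
[ 0.4356 -0.2664  0.053 ]
[314. 461.]
```

>>> apply_moves:
  translation:
    - [1.5,0,0]
    - [0,8,0]
    - [0,12,0]
    - [0,12,0]
    - [0,10,0]
    - [0,6,0]
    - [0,2,0]
    - [0,0,0]
  twist: [0,0,0,0,0,0,0,0]
  jaw: [0,0,0,0,0,0,0,0]

```text
time: 22.27
tool_pos: [0.4364, -0.2708, 0.0274]
tool_rot: [[0.976, -0.001, 0.219], [-0.219, 0.001, 0.976], [-0.002, -1.0, 0.001]]
contact_force: [0.3, -0.0, -0.7]
grip_width: 0.0427
```

>>> apply_moves:
  translation:
    - [0,0,0]
    - [0,0,0]
    - [0,0,0]
    - [0,0,0]
    - [0,0,0]
    - [0,0,0]
    - [0,0,0]
    - [0,0,0]
  twist: [0,0,0,0,0,0,0,0]
  jaw: [0.15,0.3,0.4,0.5,0.6,0.7,0.7,0.7]
  grip_force: 20

```text
time: 22.93
tool_pos: [0.4371, -0.2713, 0.0287]
tool_rot: [[0.976, 0.001, 0.219], [-0.219, -0.0, 0.976], [0.001, -1.0, -0.0]]
contact_force: [-1.6, -0.6, 5.5]
grip_width: 0.0245
```

Run:
```python
from ang import *
st()
s=snap('side','side15');a=s['pixels'][170:320,180:380,::-1];cv2.imwrite('pics/side15z.png',cv2.resize(a,None,fx=4,fy=4,interpolation=2))
```

```text
t 22.9333 p [ 0.4371 -0.2713  0.0287] yaw -12.645232683698914 F [-1.5895 -0.5507  5.5121] w 0.0244809151446375 polar 0.25304343349653835 -119.92956237421436
```

View pics/side15z.png

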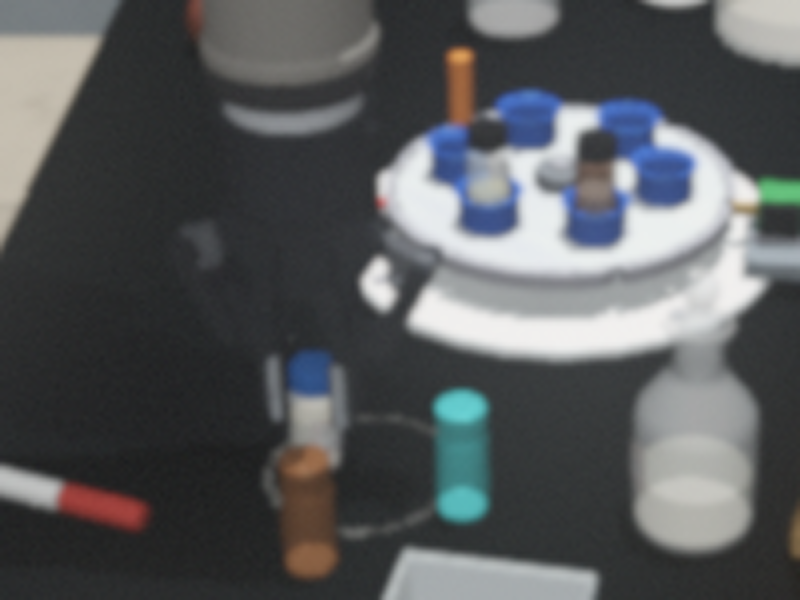

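>>> apply_moves:
  translation:
    - [0,-2,0]
    - [0,-10,0]
    - [0,-20,0]
    - [0,-25,0]
    - [0,-25,0]
    - [0,-25,0]
    - [0,-20,0]
    - [0,-3,0]
  twist: [0,0,0,0,0,0,0,0]
  jaw: [0.8,0.8,0.8,0.8,0.8,0.8,0.8,0.8]

```text
time: 23.65
tool_pos: [0.4389, -0.272, 0.1625]
tool_rot: [[0.976, 0.006, 0.219], [-0.219, -0.003, 0.976], [0.006, -1.0, -0.002]]
contact_force: [0.9, -0.9, 0.4]
grip_width: 0.0239
```

Run:
```python
from ang import *
st()
s=dict(np.load('pics/top14.npz'));im=s['pixels'];hsv=cv2.cvtColor(im,cv2.COLOR_RGB2HSV);H,S,V=[hsv[...,i].astype(int) for i in range(3)]
a=im[160:250,280:360,::-1];cv2.imwrite('pics/t14z.png',cv2.resize(a,None,fx=7,fy=6.6,interpolation=2))
box=np.zeros(H.shape,bool);box[140:270,255:380]=1
m=(box&(H>95)&(H<125)&(S>100)&(V>60)).astype(np.uint8)
cs,_=cv2.findContours(m,cv2.RETR_EXTERNAL,cv2.CHAIN_APPROX_NONE)
P=[]
for c in cs:
    if len(c)<12: continue
    (x,y),r=cv2.minEnclosingCircle(c);e=cv2.fitEllipse(c)
    p=onz(s,*e[0],.06);P.append(p[:2]);print(e,p)
P=np.array(P);print(P.mean(0))
print('red',onz(s,311,247.4,.012))
plan([.5028,-.0388,.158],np.radians(-13),16)
```

```text
t 23.65 p [ 0.4389 -0.272   0.1625] yaw -12.641088647668605 F [ 0.8844 -0.9371  0.4489] w 0.02387771263560571 polar 0.25283036541876114 -119.50109993739304
((316.0, 225.41749572753906), (14.364900588989258, 15.002602577209473), 0.0) [ 0.5023 -0.0397  0.06  ]
((339.81317138671875, 217.09068298339844), (14.263476371765137, 14.801697731018066), 1.441356897354126) [ 0.5213 -0.0986  0.06  ]
((296.82879638671875, 209.0037078857422), (14.524893760681152, 14.543266296386719), 5.607563495635986) [0.5437 0.0065 0.06  ]
((344.2388916015625, 192.24998474121094), (13.467589378356934, 14.414874076843262), 15.635571479797363) [ 0.5825 -0.1114  0.06  ]
((301.509521484375, 184.52532958984375), (14.47254753112793, 14.640656471252441), 15.260551452636719) [ 0.6043 -0.0062  0.06  ]
((325.17333984375, 176.32986450195312), (14.190847396850586, 14.751450538635254), 179.5030975341797) [ 0.6235 -0.0653  0.06  ]
[ 0.5629 -0.0524]
red [ 0.4492 -0.0254  0.012 ]
[[0.7, 0.3, 15.1], [0.7, 0.3, 15.1], [0.7, 0.3, 15.1], [0.7, 0.3, 15.1], [0.7, 0.3, 15.1], [0.7, 0.3, 15.1], [0.7, 0.3, 15.1], [0.7, 0.3, 15.1]] [0.0, 0.0, 0.0, 0.0, 0.0, 0.0, 0.0, 0.0]
[[0.7, 0.3, 15.1], [0.7, 0.3, 15.1], [0.7, 0.2, 15.1], [0.7, 0.3, 15.1], [0.7, 0.2, 15.1], [0.7, 0.3, 15.1], [0.8, 0.2, 15.1], [0.7, 0.3, 15.1]] [0.0, 0.0, 0.0, 0.0, 0.0, 0.0, 0.0, 0.0]
end [ 0.5028 -0.0388  0.158 ] -12.641088647668605
```

View pics/t14z.png

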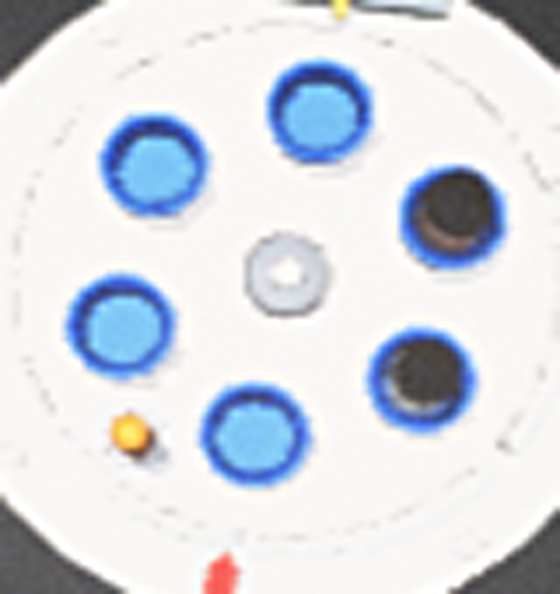

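>>> apply_moves:
  translation:
    - [0.8,0,8]
    - [0.8,0,14]
    - [0.8,0,18]
    - [0.8,0,18]
    - [0.8,0,18]
    - [0.8,0,18]
    - [0.8,0,18]
    - [0.8,0,18]
  twist: [0,0,0,0,0,0,0,0]
  jaw: [0.8,0.8,0.8,0.8,0.8,0.8,0.8,0.8]

```text
time: 24.32
tool_pos: [0.4707, -0.1439, 0.1569]
tool_rot: [[0.976, -0.003, 0.218], [-0.218, 0.001, 0.976], [-0.003, -1.0, 0.0]]
contact_force: [-0.3, -0.3, -0.3]
grip_width: 0.0242
```

>>> apply_moves:
  translation:
    - [0.8,0,18]
    - [0.8,0,18]
    - [0.8,0,18]
    - [0.8,0,18]
    - [0.8,0,16]
    - [0.8,0,12]
    - [0.8,0,8]
    - [0.8,0,2.5]
  twist: [0,0,0,0,0,0,0,0]
  jaw: [0.8,0.8,0.8,0.8,0.8,0.8,0.8,0.8]

```text
time: 24.98
tool_pos: [0.5015, -0.0373, 0.1574]
tool_rot: [[0.976, -0.002, 0.216], [-0.216, 0.001, 0.976], [-0.002, -1.0, 0.001]]
contact_force: [-0.5, -0.1, 0.1]
grip_width: 0.0241
```

>>> apply_moves:
  translation:
    - [0,0,0]
    - [0,5,0]
    - [0,10,0]
    - [0,10,0]
    - [0,10,0]
    - [0,5,0]
    - [0,0,0]
    - [0,0,0]
  twist: [0,0,0,0,0,0,0,0]
  jaw: [0.8,0.8,0.8,0.8,0.8,0.8,0.8,0.8]

```text
time: 25.65
tool_pos: [0.5017, -0.0393, 0.1177]
tool_rot: [[0.976, -0.001, 0.219], [-0.219, 0.0, 0.976], [-0.001, -1.0, -0.0]]
contact_force: [-0.6, -0.1, -0.5]
grip_width: 0.0241
```

Run:
```python
from ang import *
s=snap('side','side16');a=s['pixels'][130:280,230:430,::-1];cv2.imwrite('pics/side16z.png',cv2.resize(a,None,fx=4,fy=4,interpolation=2))
s=snap('top','top16');ang(s);a=s['pixels'][140:270,250:450,::-1];cv2.imwrite('pics/top16z.png',cv2.resize(a,None,fx=4,fy=4,interpolation=2))
st();plan([.5023,-.0393,.12],np.radians(-12.65),1)
```

```text
47 r 0.0698 ang -7.3 mod60 52.7
55 r 0.0698 ang 44.2 mod60 44.2
t 25.75 p [ 0.5023 -0.0393  0.1185] yaw -12.641912928394424 F [ 0.3865  0.4472 -0.6083] w 0.024068475825555984 polar 0.06239127362410987 168.21135994660276
[[-0.0, -1.5, -0.1]] [0.0]
end [ 0.5023 -0.0394  0.12  ] -12.641912928394424
```

View pics/side16z.png

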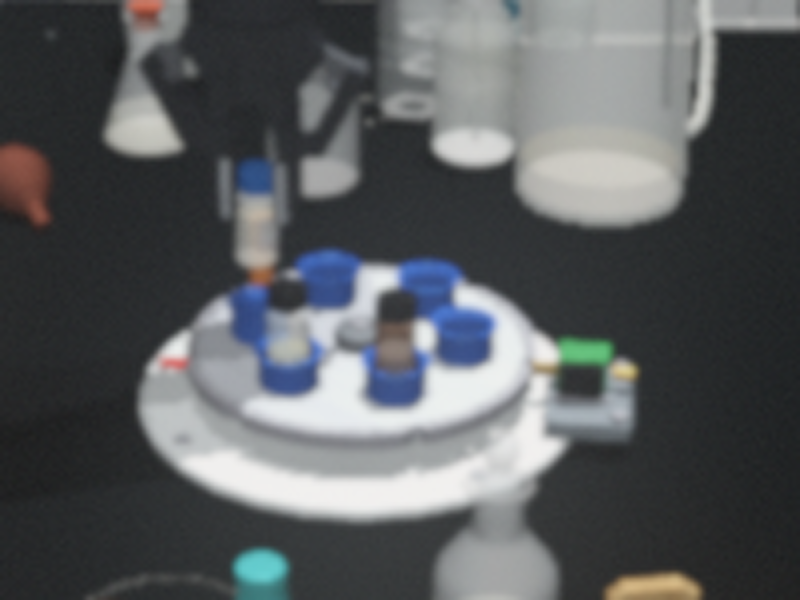

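View pics/top16z.png

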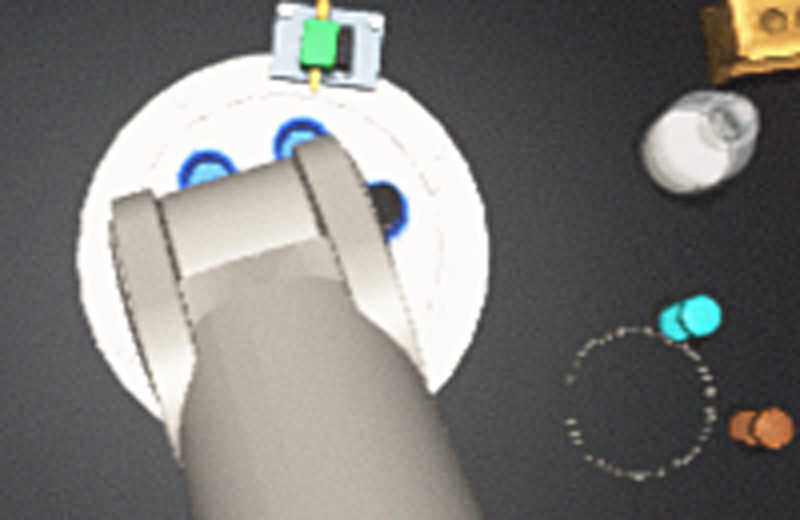

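Run:
```python
from ang import *
d=dict(np.load('pics/side16.npz'));e=dict(np.load('pics/side14.npz'))
def cap(d,box):
    im=d['pixels'];hsv=cv2.cvtColor(im,cv2.COLOR_RGB2HSV);H,S,V=[hsv[...,i].astype(int) for i in range(3)]
    m=(H>100)&(H<125)&(S>110)&(V>60);k=np.zeros_like(m);k[box[0]:box[1],box[2]:box[3]]=1
    ys,xs=np.where(m&k);return len(xs),xs.mean(),ys.mean(),ys.min(),ys.max(),xs.min(),xs.max()
print('now',cap(d,(160,190,280,310)),'exp',proj(d,[.5023,-.0393,.09+.054]))
print('before',cap(e,(250,275,240,270)),'exp',proj(e,[.437,-.2708,.054]))
# pocket_next left edge: compare pocket in side
z=lambda p:((proj(d,p)-[230,130])*4).round(0)
print('pocket rim l/r',z([.5023-.0165,-.0393,.062]),z([.5023+.0165,-.0393,.062]),'front',z([.5023,-.0393-.0165,.062]))
```

```text
now (68, np.float64(293.0), np.float64(173.35294117647058), np.int64(169), np.int64(177), np.int64(289), np.int64(297)) exp [293.4791 173.4376]
before (117, np.float64(256.4871794871795), np.float64(262.0854700854701), np.int64(257), np.int64(267), np.int64(251), np.int64(263)) exp [256.9905 262.9527]
pocket rim l/r [230. 300.] [285. 299.] front [256. 312.]
```

>>> apply_moves:
  translation:
    - [0,4,0]
    - [0,6,0]
    - [0,6,0]
    - [0,4,0]
    - [0,3,0]
    - [0,2,0]
    - [0,2,0]
    - [0,2,0]
  twist: [0,0,0,0,0,0,0,0]
  jaw: [0.8,0.8,0.8,0.8,0.8,0.8,0.8,0.8]

```text
time: 26.42
tool_pos: [0.5021, -0.0393, 0.0892]
tool_rot: [[0.976, 0.0, 0.219], [-0.219, -0.0, 0.976], [0.0, -1.0, 0.0]]
contact_force: [1.1, 0.5, -0.8]
grip_width: 0.0242
```

Run:
```python
from ang import *
s=snap('side','side17');a=s['pixels'][130:280,230:430,::-1];cv2.imwrite('pics/side17z.png',cv2.resize(a,None,fx=4,fy=4,interpolation=2))
feel(2)
```

```text
F tool mean [0.2628 0.9121 0.0797] sd [0.0931 0.0289 0.5795]
t 26.5667 p [ 0.502  -0.0393  0.0892] yaw -12.640677593365123 F [ 0.3098  0.6061 -0.8832] w 0.023736579931683235 polar 0.06270287790686428 168.3121396304044
```

View pics/side17z.png

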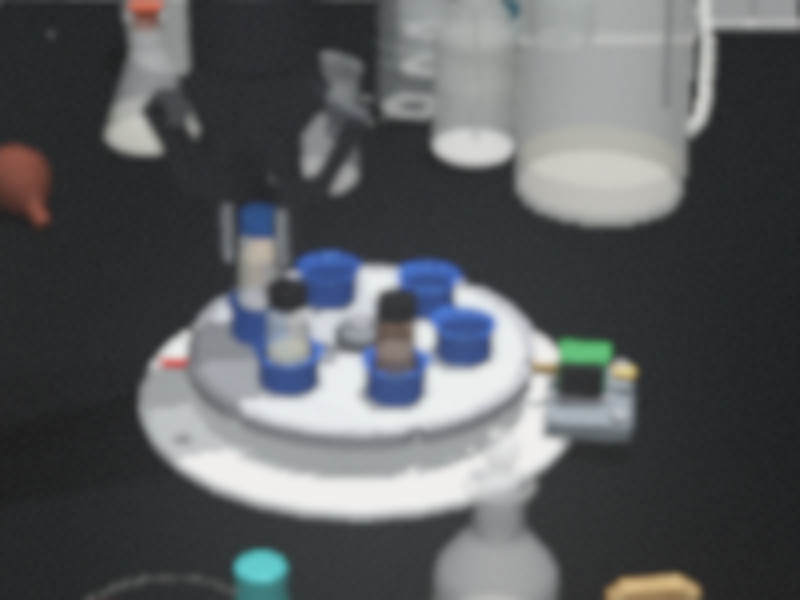

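>>> apply_moves:
  translation:
    - [0,1,0]
    - [0,1,0]
    - [0,1,0]
    - [0,1,0]
    - [0,1,0]
    - [0,1,0]
    - [0,1,0]
    - [0,1,0]
  twist: [0,0,0,0,0,0,0,0]
  jaw: [0.8,0.8,0.8,0.8,0.8,0.8,0.8,0.8]

```text
time: 27.23
tool_pos: [0.502, -0.0393, 0.0812]
tool_rot: [[0.976, -0.0, 0.219], [-0.219, 0.0, 0.976], [-0.0, -1.0, 0.0]]
contact_force: [0.7, 1.0, -0.0]
grip_width: 0.0241
```

Run:
```python
from ang import *
feel(2)
```

```text
F tool mean [0.2329 0.7357 0.3157] sd [0.2959 0.327  0.0925]
t 27.3333 p [ 0.5019 -0.0393  0.0811] yaw -12.639040916859113 F [-0.013   0.2316 -1.0627] w 0.023991203652880072 polar 0.0628030191560711 168.34749643236646
```

>>> apply_moves:
  translation:
    - [0,1,0]
    - [0,1,0]
    - [0,1,0]
    - [0,1,0]
    - [0,1,0]
    - [0,1,0]
    - [0,1,0]
    - [0,0.7,0]
  twist: [0,0,0,0,0,0,0,0]
  jaw: [0.8,0.8,0.8,0.8,0.8,0.8,0.8,0.8]

```text
time: 28.0
tool_pos: [0.502, -0.0393, 0.0735]
tool_rot: [[0.976, -0.0, 0.219], [-0.219, 0.0, 0.976], [-0.0, -1.0, -0.0]]
contact_force: [0.8, -0.9, 0.3]
grip_width: 0.024
```

Run:
```python
from ang import *
feel(2)
```

```text
F tool mean [-0.2137  0.4688  0.0892] sd [0.1544 1.0686 0.1457]
t 28.1 p [ 0.5019 -0.0393  0.0735] yaw -12.639760987589645 F [-0.3714  0.0254  0.5999] w 0.024013657568101397 polar 0.06275930594690049 168.3355610028302
```

>>> apply_moves:
  translation:
    - [0,0.5,0]
    - [0,0.5,0]
    - [0,0.5,0]
    - [0,0.5,0]
    - [0,0.3,0]
    - [0,0.2,0]
    - [0,0,0]
    - [0,0,0]
  twist: [0,0,0,0,0,0,0,0]
  jaw: [0.8,0.8,0.8,0.8,0.8,0.8,0.8,0.8]

```text
time: 28.77
tool_pos: [0.5022, -0.0391, 0.0716]
tool_rot: [[0.976, 0.0, 0.219], [-0.219, -0.0, 0.976], [0.0, -1.0, -0.0]]
contact_force: [-1.8, -0.3, 6.0]
grip_width: 0.0244
```

Run:
```python
from ang import *
feel(2)
s=snap('side','side18');a=s['pixels'][130:280,230:430,::-1];cv2.imwrite('pics/side18z.png',cv2.resize(a,None,fx=4,fy=4,interpolation=2))
```

```text
F tool mean [-2.3836 -6.3873  0.028 ] sd [0.155  0.3816 0.0805]
t 28.8667 p [ 0.5021 -0.0392  0.0716] yaw -12.637734217683468 F [-2.455   0.6625  6.0048] w 0.023880997041943935 polar 0.06258078663552695 168.18574197394088
```

View pics/side18z.png

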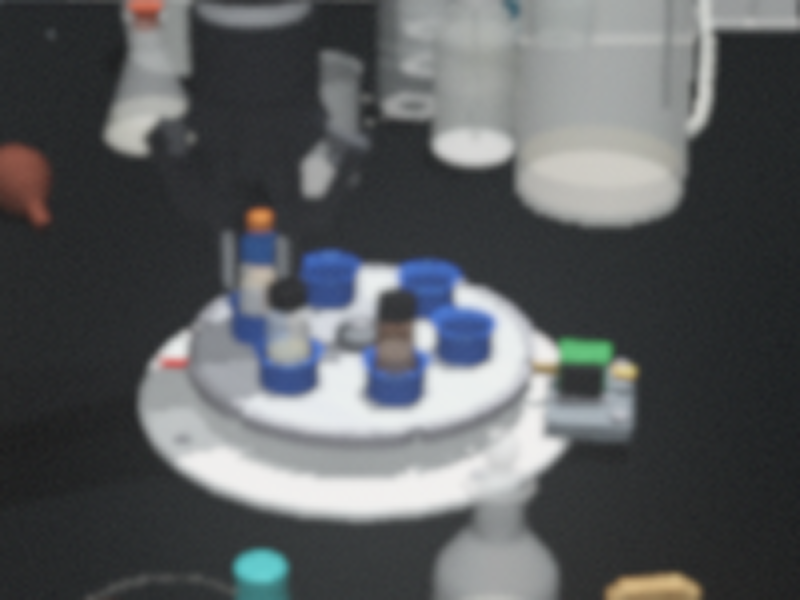

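>>> apply_moves:
  translation:
    - [0,0,0]
    - [0,0,0]
    - [0,0,0]
    - [0,0,0]
    - [0,0,0]
    - [0,0,0]
    - [0,0,0]
    - [0,0,0]
  twist: [0,0,0,0,0,0,0,0]
  jaw: [0.4,0.35,0.3,0.2,0.1,0,0,0]

```text
time: 29.58
tool_pos: [0.502, -0.0393, 0.0711]
tool_rot: [[0.976, -0.0, 0.219], [-0.219, -0.0, 0.976], [-0.0, -1.0, -0.0]]
contact_force: [0.3, -0.4, 0.5]
grip_width: 0.0428
```

>>> apply_moves:
  translation:
    - [0,-5,0]
    - [0,-10,0]
    - [0,-15,0]
    - [0,-20,0]
    - [0,-25,0]
    - [0,-25,0]
    - [0,-20,0]
    - [0,-10,0]
  twist: [0,0,0,0,0,0,0,0]
  jaw: [0,0,0,0,0,0,0,0]

```text
time: 30.25
tool_pos: [0.5034, -0.0391, 0.2047]
tool_rot: [[0.976, 0.005, 0.219], [-0.219, -0.0, 0.976], [0.005, -1.0, 0.001]]
contact_force: [0.4, 0.3, 0.1]
grip_width: 0.0428
```

>>> apply_moves:
  translation:
    - [0,0,-10]
    - [0,0,-20]
    - [0,0,-25]
    - [0,0,-30]
    - [0,0,-30]
    - [0,0,-30]
    - [0,0,-30]
    - [0,0,-25]
  twist: [0,0,0,0,0,0,0,0]
  jaw: [0,0,0,0,0,0,0,0]

```text
time: 30.92
tool_pos: [0.456, -0.2372, 0.1997]
tool_rot: [[0.975, -0.002, 0.221], [-0.221, 0.0, 0.975], [-0.002, -1.0, -0.0]]
contact_force: [0.4, -0.5, -0.8]
grip_width: 0.0428
```

Run:
```python
from ang import *
s=snap('side','side19');a=s['pixels'][130:280,230:430,::-1];cv2.imwrite('pics/side19z.png',cv2.resize(a,None,fx=4,fy=4,interpolation=2))
s=snap('top','top19');ang(s);a=s['pixels'][135:265,250:450,::-1];cv2.imwrite('pics/top19z.png',cv2.resize(a,None,fx=4,fy=4,interpolation=2))
st()
```

```text
128 r 0.0614 ang -11.9 mod60 48.1
101 r 0.0621 ang 48.3 mod60 48.3
53 r 0.0592 ang -74.1 mod60 45.9
87 r 0.0622 ang 107.5 mod60 47.5
60 r 0.063 ang -133.6 mod60 46.4
149 r 0.0608 ang 167.7 mod60 47.7
t 31.0167 p [ 0.4552 -0.2399  0.1995] yaw -13.097262543389956 F [ 0.0473  0.6909 -0.2863] w 0.04245698639662995 polar 0.2168165474774278 -119.94061624343763
```

View pics/side19z.png

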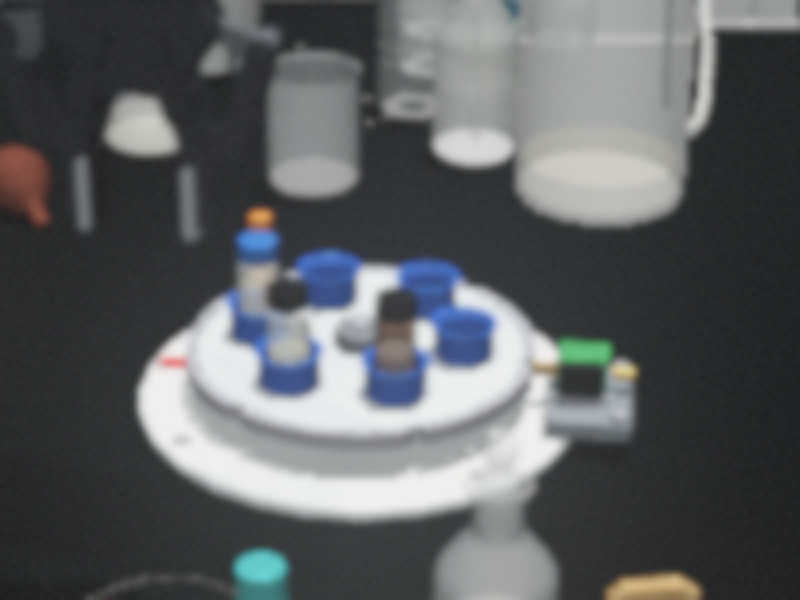

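View pics/top19z.png

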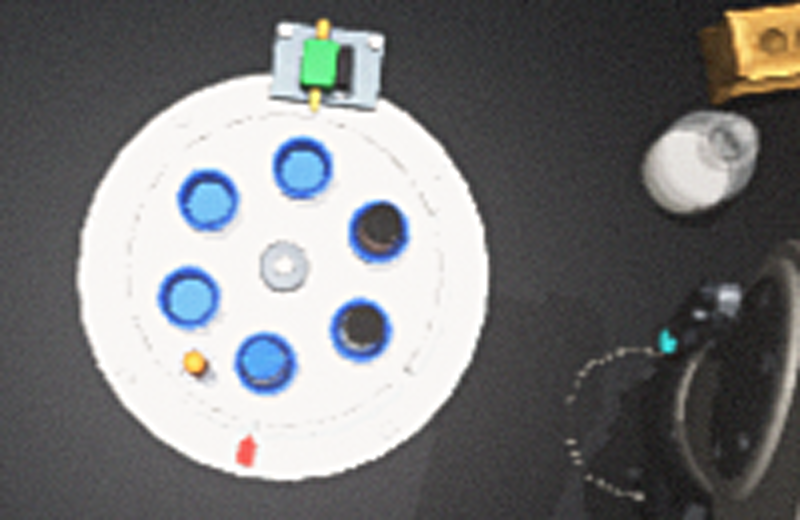

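Run:
```python
from h import *
print(sign_off())
```

```text
the job is handed in; nothing more can be done
None
```

The job is handed in: the carousel sits in the next detent, and the blue-capped vial stands in the pocket at the red load mark.

- **Turning on:** I pushed the carousel counter-clockwise by the orange post to about 1.16 rad. The top picture showed the pawl had dropped.
- **Seating:** I turned it back clockwise through the pawl's play at about 2.8 N. I then leaned it against the lock at 11.3–11.8 N on the post for more than a second and backed off.
- **Loading:** I gripped the vial and lowered it into the pocket. It met the floor at the height I expected, at about 6 N, and I opened the fingers and moved the arm clear.

**Last checks:**
- The last pictures show the pawl down, with its block against the lock.
- The pockets sit at about 47.7° modulo 60°, putting the loaded pocket at 167.7° against 167.0° for the mark. That is about 1.06 rad on the carousel joint.
- The vial looks upright and centred in its pocket, and its top stands about where a vial resting on the floor should.
- The bottle and beaker look unmoved in the pictures, and the force on the tool reads about zero.
- The lock's give was judged only from the force on the post, as the task advised. No check failed or disagreed. The hand-in took place at about 31 s.

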